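Nest the washed medicine ware on the drying mats

TASK

Nest the washed medicine ware to dry, everything staying upside down as it is: the three round steel cups on the middle of the round rubber mat and the two square plastic tubs on the middle of the square mat, squared up with that mat, the smallest first and each larger one put over the smaller, so that every rim stands on its mat. Set each piece down without dropping it, and leave the bottle, the pen pot and the blue carton where they are.

Things in the scene. Friction and masses are not known exactly. Their poses are not given: they have to be found in the camera images.
- cup_large_mid (a point): Large round stainless steel cup, 70 mm high, 68 mm across at the rim (below) tapering to 60 mm at the closed end (top), wall 3 mm; stands upside down on the counter at the start: open side down, closed flat end up. A thin lip runs round its rim (1.5 to 2 mm proud) and a raised foot line round its closed end (1 mm). Point: on its axis, half-way up; z axis up.
- cup_medium_mid (a point): Medium round stainless steel cup, 60 mm high, 54 mm across at the rim (below) tapering to 46 mm at the top, wall 3 mm; stands upside down on the counter at the start: open side down, closed flat end up. A thin lip runs round its rim (1.5 to 2 mm proud) and a raised foot line round its closed end (1 mm). Point: on its axis, half-way up; z axis up.
- cup_small_mid (a point): Small round stainless steel cup, 50 mm high, 40 mm across at the rim (below) tapering to 32 mm at the top, wall 3 mm; stands upside down on the counter at the start: open side down, closed flat end up. A thin lip runs round its rim (1.5 to 2 mm proud) and a raised foot line round its closed end (1 mm). Point: on its axis, half-way up; z axis up.
- tub_large_mid (a point): Large square white plastic tub, 64 x 64 mm and 62 mm high, straight walls 3 mm thick (58 x 58 mm inside); its x and y axes are square to its sides; stands upside down on the counter at the start: open side down, closed flat end up. A thin lip runs round its rim (1.5 to 2 mm proud) and a raised foot line round its closed end (1 mm). Point: on its axis, half-way up; z axis up.
- tub_small_mid (a point): Small square white plastic tub, 46 x 46 mm and 50 mm high, straight walls 3 mm thick; its x and y axes are square to its sides; stands upside down on the counter at the start: open side down, closed flat end up. A thin lip runs round its rim (1.5 to 2 mm proud) and a raised foot line round its closed end (1 mm). Point: on its axis, half-way up; z axis up.
- mat_round_top (a point): Round dark rubber mat, 110 mm across, 4 mm thick, fixed to the counter. Point: centre of its upper face, z axis up.
- mat_square_top (a point): Square dark rubber mat, 110 x 110 mm, 4 mm thick, fixed to the counter. Point: centre of its upper face, z axis up; x and y axes square to its sides.
- sanitizer_mid (a point): Bystander: upright bottle of hand sanitizer, 56 mm across, 150 mm high, loose, at the left of the work. Point: on its axis, 75 mm up.
- pen_pot_mid (a point): Bystander: black pen pot 72 mm across, 90 mm high, pens standing out to about 140 mm, loose, at the right of the work. Point: on its axis, 45 mm up.
- carton_mid (a point): Bystander: blue carton of masks lying flat, 90 x 180 x 55 mm high (long along its y), loose, on the far side of the work. Point: its centre.

How it is judged:
By the outcome, as a careful person would: the job done as asked, in the order asked, and still so for the second after the job is handed in, with the robot touching nothing.
It also fails if it takes over 136 s, if anything falls off the work surface, if the arm or the gripper's body presses on something with over 40 N, if the wrist force passes 120 N, or if a joint passes its speed limit or range.

ROBOT

A 6-joint arm with a two-finger parallel gripper is mounted at the origin on the work surface. World frame = base frame: x ahead of the robot, y to its left, z up, the work surface at z = 0. Lengths are in m, angles in degrees, forces in N, time in s.
With the tool pointing down it reaches from about 0.4 to 0.825 m from the base axis. Payload 7 kg.
Tool frame: the origin (TCP) lies midway between the tips of the shut fingers; the grasp point (between the pads) lies hold_point_z behind it (hold_point_z is the distance from the TCP to the grasp point, in m); z points along the fingers, y is the line along which they close (so a half turn about z gives the same grasp; the last joint's range is limited). The gripper opens to 88 mm and grips with 3 to 60 N. Pads are 19 mm wide; open, the fingers measure 130 mm over their backs; the gripper's body (78 mm by 193 mm) begins 47 mm behind the grasp point.
Start: joints at [-58.551, 20.546, 0.682, 0, -70.136, -16.507], TCP at [0.174, -0.652, 0.227] pointing down, gripper open.
Joint ranges: [-176.03, 176.03], [-82.01, 121.73], [-58.28, 71.71], [-173.87, 95.51], [-174.79, -0.11], [-173.66, 173.66]. Speed limits (degrees/s): [136.94, 136.94, 172.46, 180, 180, 180].

INTERFACE

Orientations are given as [roll, pitch, yaw] about the fixed x, y, z axes, in that order (R = Rz(yaw) Ry(pitch) Rx(roll)).
In Python, from plant import * gives the robot as it stands.
- The arm moves only by the tool step_arm, never from a script. Its argument "steps" is a list that holds one entry, the list of rows, each a list of 6 numbers: the shift along the tool's x, y, z scaled (see below), then the turn, a rotation vector about the tool's x, y, z scaled (see below). In form: [[[tx, ty, tz, wx, wy, wz], ...]]. A call has 1 to 20 rows; each row is the pose to reach, as a shift and turn from the pose commanded when the call began, along the tool's axes at that moment; what a row does not reach only later rows make up. The controller multiplies each number of a shift by 100 mm and each number of a turn by 0.5 rad. A row lasts 1/10 s, in which the tool goes at most 50 mm and 8.59 degrees, less where a joint would pass 70% of its speed; a pose out of reach is approached as far as the arm can. A call with a number of a shift or a turn outside -1 to 1 is refused whole. A call with a gripper value outside its range is refused whole. "jaw" is the closure in counts, from 0 (fully open) to 255 (shut), set as the call begins (left out, the last holds). The fingers move at their own pace and stop on an object; the grip force is fixed at half the most. Time passes only in rows, so rows that repeat a pose let the fingers close. It gives the time, the measured TCP pose, the force, the opening and the grip force at its end, in the units of the state.
- get_obs(): the state, without advancing time (a new reading comes with each control period).
- snapshot(name): name is "scene" or "top"; returns (picture, depth): 420x560x3 uint8, red, green, blue; 420x560 float32, m along the optical axis (not along the pixel's ray), 0 where there is no reading.
- calibration(name): a dict with "mtx" (3x3 intrinsics, pixels), "rvec" (rotation vector, rad) and "tvec" (3), from world to camera coordinates, as OpenCV has them. Camera axes: x right, y down, z forward; pixel columns grow to the right and rows downward; lengths in m; the calibration is good to about 2 mm. A picture is of the moment at which its call begins. calibration takes no time and is no camera call.
- close_job(): hands the job in; it is judged then, once.
The state is a dict: "clock": time; "joint_pos": joint angles; "qvel": joint speeds; "tau": joint torques, N m; "tool_pos": TCP position; "orientation": TCP orientation; "force": force on the tool from outside, world axes, zero at the start; "moment": the same for the moment, N m; "opening": finger opening in m; "gripper_force": force on a finger pad.
Only numpy, scipy, OpenCV 4.12 (cv2) and the standard library are available. Lean on these libraries where they do the work, as an engineer would, in place of code of your own. Each camera call takes 0.05 s, during which the arm holds its last target. There are 200 camera calls.

## Working session

There is one attempt and no reset: what is moved stays moved. The work goes in short steps, Python scripts to look and compute and a tool call to move; the robot and the scene stay as the last step left them, time stands still between calls to the robot, and variables do not carry over. Pictures are saved under pics/ and viewed, at most 14 in all, crops included, and the job is handed in when it is done.

Besides the shell and the picture viewer there is one more tool, called by a JSON object that holds its "op" and its "data". step_arm: Moves the arm, as the interface text tells. Its arguments: {"type":"object","properties":{"steps":{"type":"array","items":{"type":"array","items":{"type":"array","items":{"type":"number","minimum":-1,"maximum":1}}}},"jaw":{"type":"number"}},"required":["steps"]}

```bash
ls; mkdir -p pics; python3 - <<'E'
from plant import *
import cv2,numpy as np
s=get_obs();print(s)
for n in("scene","top"):
    p,d=snapshot(n);cv2.imwrite(f"pics/{n}0.png",p[:,:,::-1]);np.save(f"{n}_d.npy",d);np.save(f"{n}_p.npy",p)
    c=calibration(n);print(n,c)
    R=cv2.Rodrigues(np.array(c["rvec"],float))[0];print(-R.T@np.array(c["tvec"]).ravel(),R[2])
E
```

```text
pics
{'clock': 0.0, 'joint_pos': array([-5.85500524e+01,  2.05920769e+01,  6.34104729e-01, -1.93015863e-02,
       -7.01347350e+01, -1.65074698e+01]), 'qvel': array([ 0.03740121, -0.00696482,  0.05067133, -0.03854947,  0.03614228,
        0.05460015]), 'tau': array([-9.02587344e-04, -5.82722139e+01,  2.93054849e+01,  6.99767634e+00,
        6.89112276e-03, -1.49005054e-04]), 'tool_pos': array([ 0.17390363, -0.65171915,  0.22562052]), 'orientation': array([ 1.79905958e+02, -8.94751540e-03, -1.65064088e+02]), 'force': array([ 0.08268209, -0.83804113,  0.68355527]), 'moment': array([0.02259147, 0.01175843, 0.04299589]), 'gripper_force': 0.0, 'opening': 0.08752601886522868}
scene {'mtx': array([[458.8646494 ,   0.        , 280.92764615],
       [  0.        , 458.8646494 , 216.03639706],
       [  0.        ,   0.        ,   1.        ]]), 'rvec': array([ 1.4059003 ,  2.04527756, -0.97190951]), 'tvec': array([ 0.22356315, -0.29878517,  1.62262542])}
[1.4198976  0.32365576 0.80703412] [-0.71502531 -0.28668786 -0.63761185]
top {'mtx': array([[398.07719811,   0.        , 279.80184024],
       [  0.        , 398.07719811, 202.49487951],
       [  0.        ,   0.        ,   1.        ]]), 'rvec': array([ 2.15508462, -2.20934746,  0.09542648]), 'tvec': array([-0.00254063,  0.62351121,  1.20411876])}
[ 0.52297478 -0.00981607  1.25102985] [ 0.08155302 -0.00668943 -0.99664656]
```

View pics/top0.png

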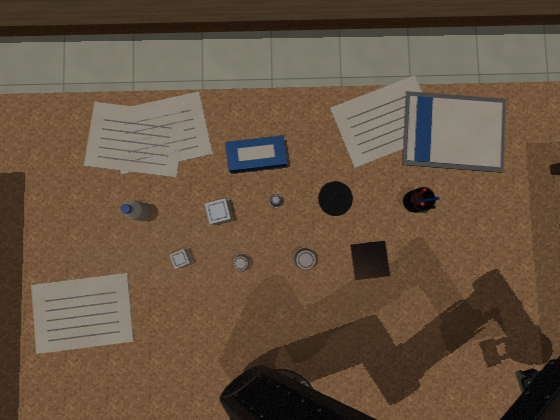

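View pics/scene0.png

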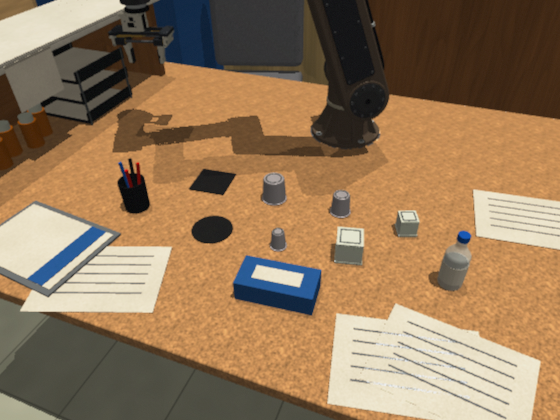

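```bash
cat > h.py <<'E'
from plant import *
import cv2,numpy as np
def cam(n):
    c=calibration(n);R=cv2.Rodrigues(np.array(c["rvec"],float))[0]
    return np.array(c["mtx"]),R,np.array(c["tvec"]).ravel()
def ray(n,uv,z):
    K,R,t=cam(n);o=-R.T@t;uv=np.atleast_2d(uv).astype(float)
    d=(R.T@np.linalg.inv(K)@np.c_[uv,np.ones(len(uv))].T).T
    return o+d*((z-o[2])/d[:,2])[:,None]
def cloud(n,d):
    K,R,t=cam(n);v,u=np.mgrid[:d.shape[0],:d.shape[1]]
    P=np.stack([(u-K[0,2])/K[0,0]*d,(v-K[1,2])/K[1,1]*d,d],-1)
    return (P-t)@R
def pix(n,p):
    K,R,t=cam(n);q=K@(R@np.array(p,float)+t);return q[:2]/q[2]
def tops(n,p,d,things):
    P=cloud(n,d)
    for k,(x,y,h,r) in things.items():
        m=(np.hypot(P[...,0]-x,P[...,1]-y)<r)&(abs(P[...,2]-h)<.012)&(d>0)
        v,u=np.nonzero(m)
        if len(u)<5: print(k,'none');continue
        uv=np.c_[u,v].astype(np.float32)
        W=ray(n,uv,h);rc=cv2.minAreaRect((W[:,:2]*1000).astype(np.float32))
        print(n,k,len(u),'z',np.median(P[m][:,2]).round(4),'mean',W.mean(0)[:2].round(4),'rect',np.round(rc[0],1),np.round(rc[1],1),round(rc[2],1))
def mats(n,p,d,things):
    P=cloud(n,d);g=p.max(2)
    for k,(x,y,r) in things.items():
        m=(np.hypot(P[...,0]-x,P[...,1]-y)<r)&(g<45)&(abs(P[...,2])<.02)
        m=cv2.morphologyEx(m.astype(np.uint8),cv2.MORPH_OPEN,np.ones((3,3)))
        c=max(cv2.findContours(m,cv2.RETR_EXTERNAL,cv2.CHAIN_APPROX_NONE)[0],key=cv2.contourArea)
        W=ray(n,c[:,0],.004);rc=cv2.minAreaRect((W[:,:2]*1000).astype(np.float32))
        M=cv2.moments((W[:,None,:2]*1000).astype(np.float32))
        print(n,k,'cen',round(M['m10']/M['m00'],1),round(M['m01']/M['m00'],1),'rect',np.round(rc[0],1),np.round(rc[1],1),round(rc[2],1))
E
python3 - <<'E'
from h import *
import plant;print([k for k in dir(plant) if not k.startswith('_')])
T={'large':((306,259),.07),'med':((240,263),.06),'small':((276,200),.05),'tubL':((218,211),.062),'tubS':((180,259),.05),'carton':((256,154),.055),'bottle':((127,209),.15),'pot':((420,199),.09)}
th={}
for k,(uv,h) in T.items():
    w=ray('top',uv,h)[0];th[k]=(w[0],w[1],h,.12 if k=='carton' else .05);print(k,w.round(3))
mt={k:(*ray('top',uv,.004)[0][:2],.085) for k,uv in {'round':(335,198),'square':(370,260)}.items()}
for n in('top','scene'):
    p=np.load(n+'_p.npy');d=np.load(n+'_d.npy')
    tops(n,p,d,th);mats(n,p,d,mt)
p=np.load('top_p.npy')[...,::-1]
cv2.imwrite('pics/c.png',cv2.resize(p[185:285,160:400],None,fx=3.3,fy=3.3,interpolation=cv2.INTER_CUBIC))
p=np.load('scene_p.npy')[...,::-1]
cv2.imwrite('pics/d.png',cv2.resize(p[150:310,180:440],None,fx=3,fy=3,interpolation=cv2.INTER_CUBIC))
E
```

```text
['PlanningError', 'calibration', 'close_job', 'get_obs', 'hold_point_z', 'snapshot']
large [ 0.451 -0.091  0.07 ]
med [0.443 0.105 0.06 ]
small [ 0.629 -0.007  0.05 ]
tubL [0.599 0.168 0.062]
tubS [0.459 0.285 0.05 ]
carton [0.771 0.051 0.055]
bottle [0.605 0.406 0.15 ]
pot [ 0.618 -0.429  0.09 ]
top large 325 z 0.0686 mean [ 0.4497 -0.0875] rect [450.3 -87. ] [58.  56.1] 43.6
top med 194 z 0.0583 mean [0.4441 0.105 ] rect [445.  106.1] [44.4 44.1] 88.9
top small 89 z 0.0482 mean [ 0.6308 -0.0037] rect [630.7  -3.6] [30.3 27.4] 88.6
top tubL 471 z 0.0606 mean [0.6    0.1706] rect [599.9 170.4] [64.8 65. ] 12.7
top tubS 250 z 0.048 mean [0.4612 0.2878] rect [461.3 287.5] [46.  47.9] 21.7
top carton 1737 z 0.0538 mean [0.7746 0.0523] rect [774.6  52.2] [ 91.4 179.4] 5.4
top bottle 81 z 0.1473 mean [0.6071 0.4114] rect [607.  411.4] [27.9 25. ] 88.6
top pot 151 z 0.0876 mean [ 0.6192 -0.4348] rect [ 619.5 -435.1] [70.9 67.8] 88.6
top round cen 634.3 -192.5 rect [ 633.5 -193.8] [104.1 104.3] 88.6
top square cen 443.6 -296.5 rect [ 439.6 -293.2] [109.2 106.6] 5.5
scene large 282 z 0.0713 mean [ 0.4572 -0.0842] rect [458.2 -84.4] [76.9 56. ] 21.1
scene med 199 z 0.0613 mean [0.4513 0.1088] rect [450.6 109. ] [61.2 45.4] 5.2
scene small 134 z 0.0508 mean [ 6.388e-01 -2.000e-04] rect [638.9  -0.7] [44.5 29.8] 21.1
scene tubL 606 z 0.0637 mean [0.606  0.1739] rect [606.  173.5] [80.9 64.2] 13.5
scene tubS 307 z 0.0517 mean [0.4662 0.2901] rect [466.3 289.6] [59.9 51.7] 20.4
scene carton 2762 z 0.0565 mean [0.782  0.0567] rect [780.8  54.7] [101.4 181.7] 5.3
scene bottle 144 z 0.151 mean [0.6136 0.4143] rect [614.2 414.1] [25.5 41.4] 82.9
scene pot 286 z 0.0875 mean [ 0.628  -0.4295] rect [ 625.  -432.5] [92.4 70.5] 41.8
scene round cen 634.1 -190.0 rect [ 634.6 -190.1] [100.7 104.2] 20.6
scene square cen 437.7 -291.7 rect [ 437.3 -291.8] [107.3 105.7] 5.7
```

View pics/c.png

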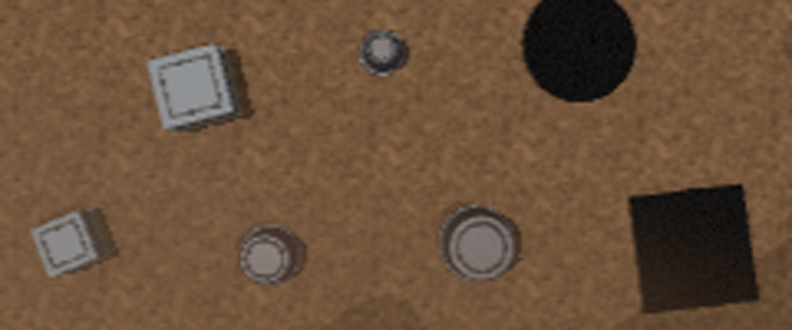

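View pics/d.png

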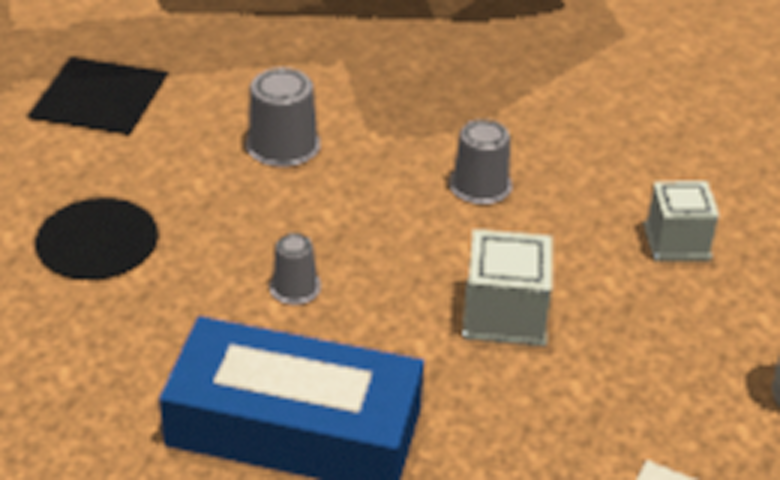

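```bash
cat >> h.py <<'E'
def go(frm,to):
    "tool-frame shift (units) and z turn (units) from pose (x,y,z,yaw) to pose"
    a=np.radians(frm[3]);d=np.array(to[:3])-np.array(frm[:3]);dy=(to[3]-frm[3]+180)%360-180
    return np.round([(d[0]*np.cos(a)+d[1]*np.sin(a))*10,(d[0]*np.sin(a)-d[1]*np.cos(a))*10,-d[2]*10],4),round(-np.radians(dy)/.5,4)
def st():
    s=get_obs();print('t',round(s['clock'],2),'pos',s['tool_pos'].round(4),'rpy',s['orientation'].round(2),'F',s['force'].round(1),'op',round(s['opening'],4),'gf',round(float(s['gripper_force']),1),'j6',s['joint_pos'].round(0));return s
E
python3 - <<'E'
from h import *
print('hpz',hold_point_z)
p=np.load('top_p.npy');g=p.max(2)
for k,uv in {'round':(335,198),'square':(370,260)}.items():
    u,v=uv;c=g[v-30:v+30,u-30:u+30]
    m=cv2.medianBlur((c<60).astype(np.uint8),3)
    ct=max(cv2.findContours(m,cv2.RETR_EXTERNAL,cv2.CHAIN_APPROX_NONE)[0],key=cv2.contourArea)
    W=(ray('top',ct[:,0]+[u-30,v-30],.004)[:,:2]*1000).astype(np.float32)
    print(k,cv2.minAreaRect(W),cv2.minEnclosingCircle(W))
print('yaw',go((.174,-.652,.227,-165.06),(.174,-.652,.227,180)))
print(go((.174,-.652,.227,180),(.631,-.004,.12,180)))
E
```

```text
hpz 0.0188
round ((634.1323852539062, -192.57200622558594), (105.27115631103516, 106.48464965820312), 61.74733352661133) ((634.6192016601562, -191.82949829101562), 54.75157165527344)
square ((439.5035095214844, -293.4481506347656), (110.22584533691406, 108.55323791503906), 5.157705783843994) ((439.53955078125, -293.30987548828125), 73.51414489746094)
yaw (array([-0.,  0., -0.]), np.float64(0.5215))
(array([-4.57,  6.48,  1.07]), np.float64(-0.0))
```

{"op": "step_arm", "data": {"steps": [[[0, 0, 0, 0, 0, 0.522], [0, 0, 0, 0, 0, 0.522], [0, 0, 0, 0, 0, 0.522]]], "jaw": 0}}

```text
clock: 0.4
tool_pos: [0.1739, -0.6519, 0.226]
orientation: [179.9, -0.0, 179.9]
force: [-0.6, 0.5, 0.6]
opening: 0.0875
gripper_force: 0.0
```

{"op": "step_arm", "data": {"steps": [[[-0.65, 0.92, 0, 0, 0, 0], [-0.65, 0.92, 0, 0, 0, 0], [-0.65, 0.92, 0, 0, 0, 0]]]}}

```text
clock: 0.7
tool_pos: [0.2406, -0.5572, 0.2266]
orientation: [180.0, 0.0, -179.7]
force: [0.1, -0.3, 0.2]
opening: 0.0874
gripper_force: 0.0
```

{"op": "step_arm", "data": {"steps": [[[-0.65, 0.92, 0, 0, 0, 0], [-0.65, 0.92, 0, 0, 0, 0], [-0.65, 0.92, 0, 0, 0, 0]]]}}

```text
clock: 1.0
tool_pos: [0.3058, -0.4654, 0.2268]
orientation: [180.0, 0.0, -179.7]
force: [-0.0, 0.5, -0.4]
opening: 0.0878
gripper_force: 0.0
```

{"op": "step_arm", "data": {"steps": [[[-0.65, 0.92, 0, 0, 0, 0], [-0.65, 0.92, 0, 0, 0, 0], [-0.65, 0.92, 0, 0, 0, 0]]]}}

```text
clock: 1.3
tool_pos: [0.3709, -0.3737, 0.2268]
orientation: [180.0, 0.0, -179.7]
force: [-0.5, -0.5, 0.4]
opening: 0.0875
gripper_force: 0.0
```

{"op": "step_arm", "data": {"steps": [[[-0.65, 0.92, 0, 0, 0, 0], [-0.65, 0.92, 0, 0, 0, 0], [-0.65, 0.92, 0, 0, 0, 0]]]}}

```text
clock: 1.6
tool_pos: [0.4361, -0.282, 0.2267]
orientation: [-180.0, 0.0, -179.7]
force: [-0.8, 0.3, 0.4]
opening: 0.0874
gripper_force: 0.0
```

{"op": "step_arm", "data": {"steps": [[[-0.65, 0.92, 0, 0, 0, 0], [-0.65, 0.92, 0, 0, 0, 0], [-0.65, 0.92, 0, 0, 0, 0]]]}}

```text
clock: 1.9
tool_pos: [0.5012, -0.1901, 0.2265]
orientation: [-180.0, 0.0, -179.8]
force: [-0.3, -1.0, 0.7]
opening: 0.0877
gripper_force: 0.0
```

{"op": "step_arm", "data": {"steps": [[[-0.65, 0.92, 0, 0, 0, 0], [-0.65, 0.92, 0, 0, 0, 0], [-0.65, 0.92, 0, 0, 0, 0]]]}}

```text
clock: 2.2
tool_pos: [0.5663, -0.0981, 0.2261]
orientation: [-180.0, 0.0, -179.8]
force: [-0.2, 0.5, 0.1]
opening: 0.0879
gripper_force: 0.0
```

{"op": "step_arm", "data": {"steps": [[[-0.67, 0.96, 0, 0, 0, 0], [-0.67, 0.96, 0, 0, 0, 0], [-0.67, 0.96, 0, 0, 0, 0], [-0.67, 0.96, 0, 0, 0, 0]]]}}

```text
clock: 2.6
tool_pos: [0.6321, -0.0033, 0.2255]
orientation: [-180.0, -0.1, -179.8]
force: [-1.0, 0.0, -0.8]
opening: 0.0874
gripper_force: 0.0
```

{"op": "step_arm", "data": {"steps": [[[0, 0, 1, 0, 0, 0], [0, 0, 1, 0, 0, 0], [0, 0, 1, 0, 0, 0]]]}}

```text
clock: 2.9
tool_pos: [0.6258, -0.0066, 0.12]
orientation: [-179.9, -0.7, 179.9]
force: [-1.3, -0.2, -0.6]
opening: 0.0877
gripper_force: 0.0
```

{"op": "step_arm", "data": {"steps": [[[0, 0, 0.3, 0, 0, 0], [0, 0, 0.6, 0, 0, 0], [0, 0, 0.99, 0, 0, 0], [0, 0, 0.99, 0, 0, 0]]], "jaw": 110}}

```text
clock: 3.3
tool_pos: [0.6286, -0.0059, 0.0252]
orientation: [-179.9, -0.4, 179.9]
force: [-0.9, -0.1, 0.5]
opening: 0.0612
gripper_force: 0.0
```

{"op": "step_arm", "data": {"steps": [[[0, 0, 0, 0, 0, 0], [0, 0, 0, 0, 0, 0], [0, 0, 0, 0, 0, 0], [0, 0, 0, 0, 0, 0], [0, 0, 0, 0, 0, 0], [0, 0, 0, 0, 0, 0], [0, 0, 0, 0, 0, 0], [0, 0, 0, 0, 0, 0]]], "jaw": 255}}

```text
clock: 4.1
tool_pos: [0.6326, -0.004, 0.0299]
orientation: [180.0, 0.2, -180.0]
force: [-1.2, -0.3, 7.4]
opening: 0.0323
gripper_force: 30.2
```

{"op": "step_arm", "data": {"steps": [[[0, 0, 0, 0, 0, 0], [0, 0, 0, 0, 0, 0], [0, 0, 0, 0, 0, 0], [0, 0, 0, 0, 0, 0]]], "jaw": 90}}

```text
clock: 4.5
tool_pos: [0.631, -0.0043, 0.0275]
orientation: [-180.0, -0.0, 180.0]
force: [0.1, 0.3, 0.4]
opening: 0.055
gripper_force: 0.0
```

```bash
python3 - <<'E'
from h import *
st()
p,d=snapshot('scene');cv2.imwrite('pics/e.png',cv2.resize(p[120:300,180:380,::-1],None,fx=3,fy=3))
E
```

```text
t 4.5 pos [ 0.631  -0.0043  0.0275] rpy [-1.8000e+02 -1.0000e-02  1.7999e+02] F [0.1 0.3 0.4] op 0.055 gf 0.0 j6 [  17.   27.  -18.   -0.  -45. -107.]
```

View pics/e.png

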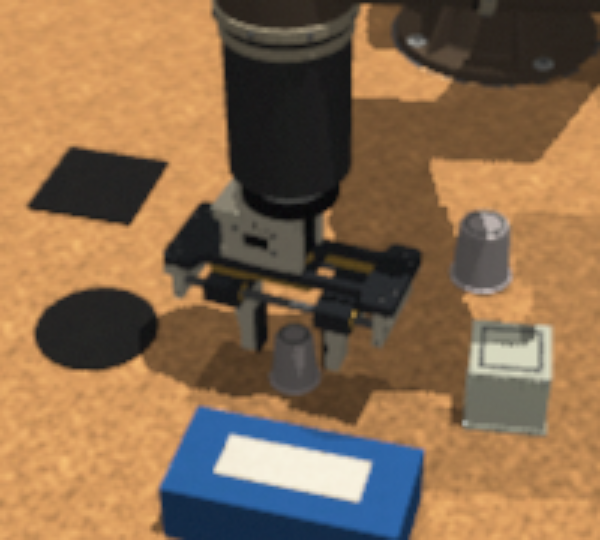

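{"op": "step_arm", "data": {"steps": [[[0, 0, 0.05, 0, 0, -0.7854], [0, 0, 0.09, 0, 0, -0.7854], [0, 0, 0.09, 0, 0, -0.7854]]]}}

```text
clock: 4.85
tool_pos: [0.6306, -0.0044, 0.0178]
orientation: [180.0, -0.1, -157.2]
force: [-0.4, 1.3, 1.2]
opening: 0.0567
gripper_force: 0.0
```

{"op": "step_arm", "data": {"steps": [[[0, 0, 0, 0, 0, -0.7854], [0, 0, 0, 0, 0, -0.7854], [0, 0, 0, 0, 0, -0.7854]]]}}

```text
clock: 5.15
tool_pos: [0.6311, -0.0042, 0.0183]
orientation: [180.0, -0.0, -134.7]
force: [-0.5, 0.1, -0.0]
opening: 0.0566
gripper_force: 0.0
```

{"op": "step_arm", "data": {"steps": [[[0, 0, 0, 0, 0, -0.7854], [0, 0, 0, 0, 0, -0.7854], [0, 0, 0, 0, 0, -0.7854]]]}}

```text
clock: 5.45
tool_pos: [0.6311, -0.0043, 0.0184]
orientation: [180.0, -0.0, -112.2]
force: [-1.1, -0.2, 0.2]
opening: 0.0569
gripper_force: 0.0
```

{"op": "step_arm", "data": {"steps": [[[0, 0, 0, 0, 0, -0.7854], [0, 0, 0, 0, 0, -0.7854], [0, 0, 0, 0, 0, -0.7854], [0, 0, 0, 0, 0, -0.7854]]]}}

```text
clock: 5.85
tool_pos: [0.6311, -0.0043, 0.0184]
orientation: [180.0, -0.0, -89.9]
force: [-1.4, 0.3, -0.1]
opening: 0.0566
gripper_force: 0.0
```

{"op": "step_arm", "data": {"steps": [[[0, 0, 0, 0, 0, 0], [0, 0, 0, 0, 0, 0], [0, 0, 0, 0, 0, 0], [0, 0, 0, 0, 0, 0], [0, 0, 0, 0, 0, 0], [0, 0, 0, 0, 0, 0]]], "jaw": 255}}

```text
clock: 6.45
tool_pos: [0.6311, -0.0043, 0.0185]
orientation: [180.0, 0.0, -90.0]
force: [0.3, 0.4, 0.1]
opening: 0.0353
gripper_force: 29.8
```

{"op": "step_arm", "data": {"steps": [[[0, 0, -0.1, 0, 0, 0], [0, 0, -0.2, 0, 0, 0], [0, 0, -0.4, 0, 0, 0], [0, 0, -0.4, 0, 0, 0], [0, 0, -0.4, 0, 0, 0]]]}}

```text
clock: 6.95
tool_pos: [0.6317, -0.0041, 0.0598]
orientation: [-179.9, 0.0, -90.0]
force: [0.6, 0.4, -1.7]
opening: 0.0351
gripper_force: 29.8
```

```bash
python3 - <<'E'
from h import *
st()
p,d=snapshot('scene');cv2.imwrite('pics/f.png',cv2.resize(p[120:300,180:380,::-1],None,fx=3,fy=3))
E
```

```text
t 6.95 pos [ 0.6317 -0.0041  0.0598] rpy [-1.7988e+02  4.0000e-02 -9.0020e+01] F [ 0.6  0.4 -1.7] op 0.0351 gf 29.8 j6 [ 17.  25. -16.  -0. -48. -17.]
```

View pics/f.png

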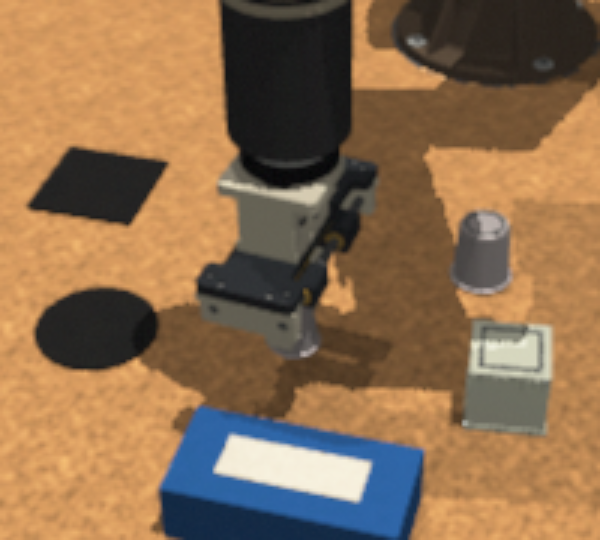

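{"op": "step_arm", "data": {"steps": [[[0.4, -0.01, 0, 0, 0, 0], [0.8, -0.015, 0, 0, 0, 0], [0.94, -0.015, 0, 0, 0, 0]]]}}

```text
clock: 7.3
tool_pos: [0.6317, -0.1009, 0.0577]
orientation: [179.9, -0.0, -90.1]
force: [0.9, -0.3, -0.2]
opening: 0.0346
gripper_force: 29.8
```

{"op": "step_arm", "data": {"steps": [[[0.4, -0.01, 0, 0, 0, 0], [0.75, -0.015, 0, 0, 0, 0], [0.937, -0.014, 0, 0, 0, 0], [0.937, -0.014, 0, 0, 0, 0], [0.937, -0.014, 0, 0, 0, 0]]]}}

```text
clock: 7.8
tool_pos: [0.6336, -0.192, 0.058]
orientation: [180.0, 0.0, -90.1]
force: [0.5, 0.7, -1.3]
opening: 0.0348
gripper_force: 29.8
```

{"op": "step_arm", "data": {"steps": [[[0, 0, 0.15, 0, 0, 0], [0, 0, 0.28, 0, 0, 0], [0, 0, 0.34, 0, 0, 0], [0, 0, 0.35, 0, 0, 0], [0, 0, 0.35, 0, 0, 0], [0, 0, 0.35, 0, 0, 0]]]}}

```text
clock: 8.4
tool_pos: [0.6341, -0.1916, 0.0232]
orientation: [180.0, 0.0, -90.0]
force: [-0.3, 0.6, -0.1]
opening: 0.0347
gripper_force: 29.8
```

{"op": "step_arm", "data": {"steps": [[[0, 0, 0.005, 0, 0, 0], [0, 0, 0.005, 0, 0, 0], [0, 0, 0.005, 0, 0, 0]]]}}

```text
clock: 8.7
tool_pos: [0.6341, -0.192, 0.0231]
orientation: [-180.0, -0.0, -90.0]
force: [-0.3, -0.4, 0.0]
opening: 0.0349
gripper_force: 29.8
```

{"op": "step_arm", "data": {"steps": [[[0, 0, 0.005, 0, 0, 0], [0, 0, 0.005, 0, 0, 0], [0, 0, 0.005, 0, 0, 0]]]}}

```text
clock: 9.0
tool_pos: [0.634, -0.192, 0.0226]
orientation: [-180.0, -0.0, -90.0]
force: [0.6, 0.4, -0.7]
opening: 0.0349
gripper_force: 29.8
```

{"op": "step_arm", "data": {"steps": [[[0, 0, 0.005, 0, 0, 0], [0, 0, 0.005, 0, 0, 0], [0, 0, 0.005, 0, 0, 0]]]}}

```text
clock: 9.3
tool_pos: [0.6341, -0.192, 0.0224]
orientation: [-180.0, -0.0, -90.0]
force: [-0.9, -0.4, 3.5]
opening: 0.0348
gripper_force: 30.0
```

{"op": "step_arm", "data": {"steps": [[[0, 0, 0, 0, 0, 0], [0, 0, 0, 0, 0, 0], [0, 0, 0, 0, 0, 0], [0, 0, 0, 0, 0, 0], [0, 0, 0, 0, 0, 0]]], "jaw": 80}}

```text
clock: 9.8
tool_pos: [0.634, -0.1919, 0.0219]
orientation: [180.0, 0.0, -90.0]
force: [-0.7, 0.9, 0.3]
opening: 0.0597
gripper_force: 0.0
```

{"op": "step_arm", "data": {"steps": [[[0, 0, -0.3, 0, 0, 0], [0, 0, -0.7, 0, 0, 0], [0, 0, -0.9, 0, 0, 0], [0, 0, -0.9, 0, 0, 0]]]}}

```text
clock: 10.2
tool_pos: [0.6363, -0.1922, 0.1161]
orientation: [-179.6, -0.0, -90.0]
force: [0.5, -0.4, 0.4]
opening: 0.0602
gripper_force: 0.0
```

{"op": "step_arm", "data": {"steps": [[[-0.99, 0.6, 0, 0, 0, 0], [-0.99, 0.6, 0, 0, 0, 0], [-0.99, 0.6, 0, 0, 0, 0]]], "jaw": 0}}

```text
clock: 10.5
tool_pos: [0.5712, -0.0906, 0.1113]
orientation: [179.9, 0.0, -90.0]
force: [0.4, -0.2, -0.2]
opening: 0.0789
gripper_force: 0.0
```

{"op": "step_arm", "data": {"steps": [[[-0.99, 0.6, 0, 0, 0, 0], [-0.99, 0.6, 0, 0, 0, 0], [-0.99, 0.6, 0, 0, 0, 0]]]}}

```text
clock: 10.8
tool_pos: [0.5117, 0.0082, 0.1116]
orientation: [179.9, 0.0, -89.9]
force: [0.0, 0.3, 0.1]
opening: 0.0872
gripper_force: 0.0
```

{"op": "step_arm", "data": {"steps": [[[-0.99, 0.69, 0, 0, 0, 0], [-0.99, 0.69, 0, 0, 0, 0], [-0.99, 0.69, 0, 0, 0, 0], [-0.99, 0.69, 0, 0, 0, 0]]]}}

```text
clock: 11.2
tool_pos: [0.4438, 0.1068, 0.112]
orientation: [-180.0, 0.0, -89.8]
force: [1.1, 0.2, 0.1]
opening: 0.0878
gripper_force: 0.0
```

```bash
python3 - <<'E'
from h import *
st()
p,d=snapshot('top');tops('top',p,d,{'small':(.634,-.192,.054,.05)})
p,d=snapshot('scene');tops('scene',p,d,{'small':(.634,-.192,.054,.05)})
E
```

```text
t 11.2 pos [0.4438 0.1068 0.112 ] rpy [-1.800e+02  2.000e-02 -8.982e+01] F [1.1 0.2 0.1] op 0.0878 gf 0.0 j6 [ 38.   6. -35.  -0. -49. -38.]
top small 92 z 0.0529 mean [ 0.6335 -0.1899] rect [ 633.3 -191.1] [30.2 30.5] 88.0
scene small 120 z 0.054 mean [ 0.6406 -0.1864] rect [ 640.8 -185.8] [45.9 30.8] 28.7
```

{"op": "step_arm", "data": {"steps": [[[0, 0, 0.4, 0, 0, 0], [0, 0, 0.75, 0, 0, 0], [0, 0, 0.86, 0, 0, 0], [0, 0, 0.86, 0, 0, 0], [0, 0, 0.86, 0, 0, 0]]]}}

```text
clock: 11.8
tool_pos: [0.4456, 0.1045, 0.0261]
orientation: [180.0, -0.0, -90.1]
force: [0.4, 0.5, -0.7]
opening: 0.0878
gripper_force: 0.0
```

{"op": "step_arm", "data": {"steps": [[[0, 0, 0, 0, 0, 0], [0, 0, 0, 0, 0, 0], [0, 0, 0, 0, 0, 0], [0, 0, 0, 0, 0, 0], [0, 0, 0, 0, 0, 0], [0, 0, 0, 0, 0, 0], [0, 0, 0, 0, 0, 0]]], "jaw": 255}}

```text
clock: 12.5
tool_pos: [0.445, 0.1051, 0.0262]
orientation: [180.0, -0.0, -90.0]
force: [-1.4, 0.6, 3.9]
opening: 0.0485
gripper_force: 30.1
```

{"op": "step_arm", "data": {"steps": [[[0, 0, 0, 0, 0, 0], [0, 0, 0, 0, 0, 0], [0, 0, 0, 0, 0, 0], [0, 0, 0, 0, 0, 0], [0, 0, 0, 0, 0, 0]]], "jaw": 10}}

```text
clock: 13.0
tool_pos: [0.4451, 0.1051, 0.026]
orientation: [180.0, -0.0, -90.0]
force: [-0.7, 0.5, -0.4]
opening: 0.0813
gripper_force: 0.0
```

{"op": "step_arm", "data": {"steps": [[[0, 0, 0, 0, 0, 0.7854], [0, 0, 0, 0, 0, 0.7854], [0, 0, 0, 0, 0, 0.7854]]]}}

```text
clock: 13.3
tool_pos: [0.445, 0.1051, 0.026]
orientation: [180.0, -0.0, -112.9]
force: [-0.1, -0.1, -0.5]
opening: 0.0839
gripper_force: 0.0
```

{"op": "step_arm", "data": {"steps": [[[0, 0, 0, 0, 0, 0.7854], [0, 0, 0, 0, 0, 0.7854], [0, 0, 0, 0, 0, 0.7854]]]}}

```text
clock: 13.6
tool_pos: [0.4451, 0.1051, 0.026]
orientation: [180.0, -0.0, -135.3]
force: [-0.7, 0.1, 0.1]
opening: 0.0844
gripper_force: 0.0
```

{"op": "step_arm", "data": {"steps": [[[0, 0, 0, 0, 0, 0.7854], [0, 0, 0, 0, 0, 0.7854], [0, 0, 0, 0, 0, 0.7854]]]}}

```text
clock: 13.9
tool_pos: [0.4451, 0.1051, 0.026]
orientation: [-180.0, -0.0, -157.8]
force: [-0.4, 0.7, 0.2]
opening: 0.0839
gripper_force: 0.0
```

{"op": "step_arm", "data": {"steps": [[[0, 0, 0, 0, 0, 0.7854], [0, 0, 0, 0, 0, 0.7854], [0, 0, 0, 0, 0, 0.7854], [0, 0, 0, 0, 0, 0.7854]]]}}

```text
clock: 14.3
tool_pos: [0.4451, 0.1051, 0.026]
orientation: [180.0, 0.0, 179.9]
force: [0.6, -0.4, -0.1]
opening: 0.0841
gripper_force: 0.0
```

{"op": "step_arm", "data": {"steps": [[[0, 0, 0, 0, 0, 0], [0, 0, 0, 0, 0, 0], [0, 0, 0, 0, 0, 0], [0, 0, 0, 0, 0, 0], [0, 0, 0, 0, 0, 0], [0, 0, 0, 0, 0, 0], [0, 0, 0, 0, 0, 0]]], "jaw": 255}}

```text
clock: 15.0
tool_pos: [0.4451, 0.1051, 0.0261]
orientation: [180.0, -0.0, 180.0]
force: [-0.3, 0.1, -0.8]
opening: 0.0486
gripper_force: 29.9
```

{"op": "step_arm", "data": {"steps": [[[0, 0, -0.1, 0, 0, 0], [0, 0, -0.3, 0, 0, 0], [0, 0, -0.7, 0, 0, 0], [0, 0, -0.95, 0, 0, 0], [0, 0, -0.95, 0, 0, 0]]]}}

```text
clock: 15.5
tool_pos: [0.4472, 0.1063, 0.1253]
orientation: [179.8, 0.4, -180.0]
force: [1.1, 0.6, -0.1]
opening: 0.0487
gripper_force: 29.9
```

```bash
python3 - <<'E'
from h import *
s=st()
print(go((*s['tool_pos'],s['orientation'][2]),(.6341,-.1919,.121,180)))
p,d=snapshot('scene');cv2.imwrite('pics/g.png',cv2.resize(p[60:260,180:440,::-1],None,fx=3,fy=3))
E
```

```text
t 15.5 pos [0.4472 0.1063 0.1253] rpy [ 179.79    0.35 -179.97] F [ 1.1  0.6 -0.1] op 0.0487 gf 29.9 j6 [  38.    5.  -34.    0.  -50. -128.]
(array([-1.8676, -2.9833,  0.043 ]), np.float64(0.0012))
```

View pics/g.png

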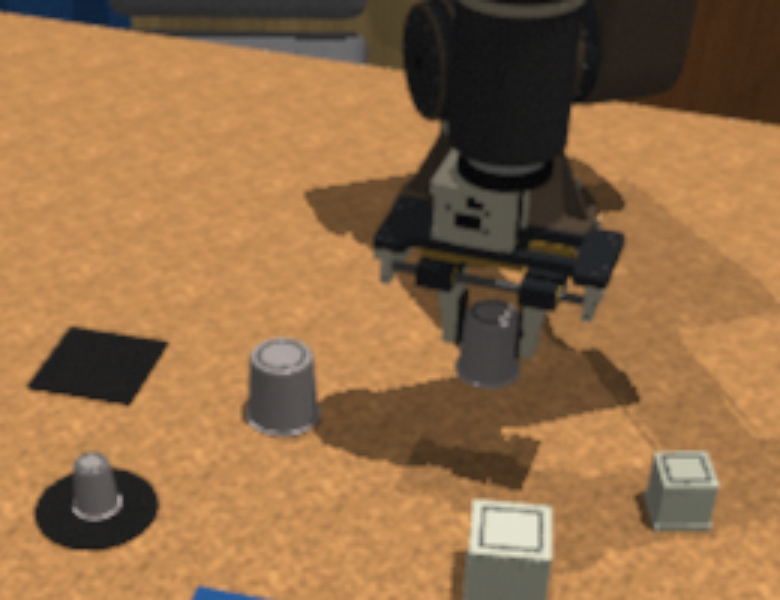

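{"op": "step_arm", "data": {"steps": [[[-0.25, -0.4, 0, 0, 0, 0], [-0.5, -0.8, 0, 0, 0, 0], [-0.63, -0.99, 0, 0, 0, 0]]]}}

```text
clock: 15.85
tool_pos: [0.5085, 0.004, 0.1202]
orientation: [-180.0, -0.1, 180.0]
force: [-0.8, 0.1, -0.1]
opening: 0.0485
gripper_force: 29.9
```

{"op": "step_arm", "data": {"steps": [[[-0.25, -0.4, 0, 0, 0, 0], [-0.5, -0.8, 0, 0, 0, 0], [-0.63, -0.99, 0, 0, 0, 0]]]}}

```text
clock: 16.15
tool_pos: [0.5716, -0.0958, 0.1197]
orientation: [-180.0, -0.1, 179.9]
force: [0.3, 0.1, -0.9]
opening: 0.0485
gripper_force: 29.9
```

{"op": "step_arm", "data": {"steps": [[[-0.25, -0.4, 0, 0, 0, 0], [-0.5, -0.8, 0, 0, 0, 0], [-0.63, -0.99, 0, 0, 0, 0], [-0.63, -0.99, 0, 0, 0, 0], [-0.63, -0.99, 0, 0, 0, 0], [-0.63, -0.99, 0, 0, 0, 0]]]}}

```text
clock: 16.75
tool_pos: [0.6331, -0.1913, 0.1203]
orientation: [180.0, -0.1, -180.0]
force: [-0.0, -0.6, -0.5]
opening: 0.0481
gripper_force: 29.9
```

{"op": "step_arm", "data": {"steps": [[[0, 0, 0.15, 0, 0, 0], [0, 0, 0.3, 0, 0, 0], [0, 0, 0.4, 0, 0, 0], [0, 0, 0.4, 0, 0, 0], [0, 0, 0.4, 0, 0, 0]]]}}

```text
clock: 17.25
tool_pos: [0.6339, -0.1918, 0.0806]
orientation: [-180.0, -0.1, -180.0]
force: [0.9, -0.1, -0.4]
opening: 0.0489
gripper_force: 29.9
```

{"op": "step_arm", "data": {"steps": [[[0, 0, 0.07, 0, 0, 0], [0, 0, 0.14, 0, 0, 0], [0, 0, 0.21, 0, 0, 0], [0, 0, 0.28, 0, 0, 0], [0, 0, 0.28, 0, 0, 0]]]}}

```text
clock: 17.75
tool_pos: [0.6331, -0.1919, 0.0516]
orientation: [180.0, -0.1, 180.0]
force: [-0.1, -0.5, -1.0]
opening: 0.0485
gripper_force: 29.9
```

{"op": "step_arm", "data": {"steps": [[[0, 0, 0.05, 0, 0, 0], [0, 0, 0.1, 0, 0, 0], [0, 0, 0.15, 0, 0, 0], [0, 0, 0.19, 0, 0, 0], [0, 0, 0.19, 0, 0, 0], [0, 0, 0.19, 0, 0, 0]]]}}

```text
clock: 18.35
tool_pos: [0.634, -0.192, 0.034]
orientation: [-180.0, -0.0, 180.0]
force: [-0.5, -0.8, -1.0]
opening: 0.0485
gripper_force: 29.9
```

{"op": "step_arm", "data": {"steps": [[[0, 0, 0.01, 0, 0, 0], [0, 0, 0.02, 0, 0, 0], [0, 0, 0.025, 0, 0, 0], [0, 0, 0.025, 0, 0, 0]]]}}

```text
clock: 18.75
tool_pos: [0.634, -0.192, 0.0315]
orientation: [180.0, 0.0, 180.0]
force: [-0.2, -0.2, -1.0]
opening: 0.0486
gripper_force: 29.9
```

{"op": "step_arm", "data": {"steps": [[[0, 0, 0.005, 0, 0, 0], [0, 0, 0.005, 0, 0, 0], [0, 0, 0.005, 0, 0, 0]]]}}

```text
clock: 19.05
tool_pos: [0.634, -0.192, 0.0311]
orientation: [180.0, -0.0, 180.0]
force: [-0.6, 0.3, -1.0]
opening: 0.0484
gripper_force: 29.9
```

{"op": "step_arm", "data": {"steps": [[[0, 0, 0.005, 0, 0, 0], [0, 0, 0.005, 0, 0, 0], [0, 0, 0.005, 0, 0, 0]]]}}

```text
clock: 19.35
tool_pos: [0.634, -0.192, 0.0305]
orientation: [-180.0, -0.0, 180.0]
force: [0.4, -0.0, 0.1]
opening: 0.0485
gripper_force: 29.9
```

{"op": "step_arm", "data": {"steps": [[[0, 0, 0.005, 0, 0, 0], [0, 0, 0.005, 0, 0, 0], [0, 0, 0.005, 0, 0, 0]]]}}

```text
clock: 19.65
tool_pos: [0.6341, -0.1919, 0.0301]
orientation: [-180.0, 0.0, 180.0]
force: [0.7, 0.1, -0.1]
opening: 0.0484
gripper_force: 29.9
```

{"op": "step_arm", "data": {"steps": [[[0, 0, 0.003, 0, 0, 0], [0, 0, 0.003, 0, 0, 0], [0, 0, 0.003, 0, 0, 0]]]}}

```text
clock: 19.95
tool_pos: [0.6341, -0.192, 0.03]
orientation: [-180.0, 0.0, 180.0]
force: [-0.9, 0.3, 2.8]
opening: 0.0487
gripper_force: 30.0
```

{"op": "step_arm", "data": {"steps": [[[0, 0, 0, 0, 0, 0], [0, 0, 0, 0, 0, 0], [0, 0, 0, 0, 0, 0], [0, 0, 0, 0, 0, 0], [0, 0, 0, 0, 0, 0]]], "jaw": 40}}

```text
clock: 20.45
tool_pos: [0.634, -0.1919, 0.0296]
orientation: [180.0, -0.0, 180.0]
force: [-0.2, -0.7, -0.2]
opening: 0.0738
gripper_force: 0.0
```

{"op": "step_arm", "data": {"steps": [[[0, 0, -0.3, 0, 0, 0], [0, 0, -0.7, 0, 0, 0], [0, 0, -0.95, 0, 0, 0], [0, 0, -0.95, 0, 0, 0]]]}}

```text
clock: 20.85
tool_pos: [0.6366, -0.1923, 0.1295]
orientation: [-179.9, 0.4, -180.0]
force: [-0.1, -0.1, -0.1]
opening: 0.0741
gripper_force: 0.0
```

{"op": "step_arm", "data": {"steps": [[[0.45, 0.25, 0, 0, 0, 0], [0.918, 0.525, 0, 0, 0, 0], [0.918, 0.525, 0, 0, 0, 0]]], "jaw": 0}}

```text
clock: 21.15
tool_pos: [0.5367, -0.1379, 0.1239]
orientation: [179.9, -0.2, 180.0]
force: [1.0, 0.2, 0.2]
opening: 0.0869
gripper_force: 0.0
```

{"op": "step_arm", "data": {"steps": [[[0.45, 0.25, 0, 0, 0, 0], [0.918, 0.525, 0, 0, 0, 0], [0.918, 0.525, 0, 0, 0, 0], [0.918, 0.525, 0, 0, 0, 0], [0.918, 0.525, 0, 0, 0, 0]]]}}

```text
clock: 21.65
tool_pos: [0.4516, -0.0868, 0.1251]
orientation: [180.0, 0.1, -180.0]
force: [0.2, -0.1, 0.6]
opening: 0.0875
gripper_force: 0.0
```

```bash
python3 - <<'E'
from h import *
st()
p,d=snapshot('top');tops('top',p,d,{'med':(.634,-.192,.064,.05)})
p,d=snapshot('scene');tops('scene',p,d,{'med':(.634,-.192,.064,.05)})
cv2.imwrite('pics/i.png',cv2.resize(p[120:300,180:380,::-1],None,fx=3,fy=3))
E
```

```text
t 21.65 pos [ 0.4516 -0.0868  0.1251] rpy [ 1.8000e+02  8.0000e-02 -1.7997e+02] F [ 0.2 -0.1  0.6] op 0.0875 gf 0.0 j6 [  14.    6.  -34.    0.  -51. -104.]
top med 187 z 0.0629 mean [ 0.6334 -0.1901] rect [ 633.9 -189.7] [42.  45.2] 88.0
scene med 215 z 0.0649 mean [ 0.6412 -0.1863] rect [ 641.1 -185.7] [61.6 43.4] 29.0
```

View pics/i.png

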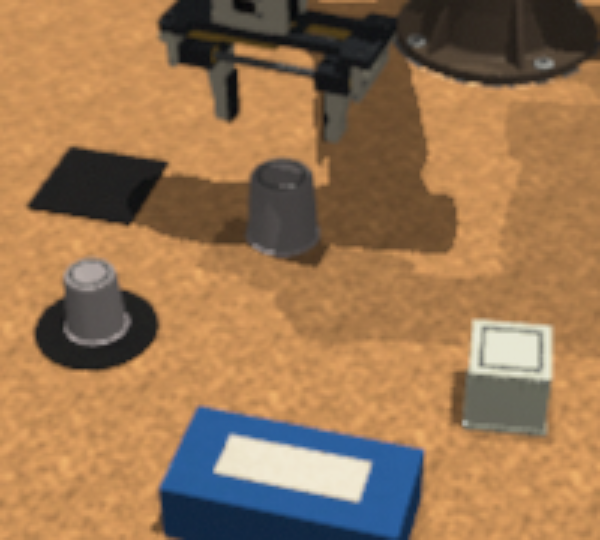

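{"op": "step_arm", "data": {"steps": [[[0, 0, 0.4, 0, 0, 0], [0, 0, 0.75, 0, 0, 0], [0, 0, 0.9, 0, 0, 0], [0, 0, 0.9, 0, 0, 0], [0, 0, 0.9, 0, 0, 0]]]}}

```text
clock: 22.25
tool_pos: [0.451, -0.0873, 0.0346]
orientation: [-180.0, -0.1, 180.0]
force: [-0.1, 0.0, 1.2]
opening: 0.0877
gripper_force: 0.0
```

{"op": "step_arm", "data": {"steps": [[[0, 0, 0, 0, 0, 0], [0, 0, 0, 0, 0, 0], [0, 0, 0, 0, 0, 0], [0, 0, 0, 0, 0, 0], [0, 0, 0, 0, 0, 0], [0, 0, 0, 0, 0, 0]]], "jaw": 255}}

```text
clock: 22.85
tool_pos: [0.4509, -0.0869, 0.0354]
orientation: [180.0, 0.1, -180.0]
force: [-0.6, -0.8, 5.8]
opening: 0.0609
gripper_force: 30.1
```

{"op": "step_arm", "data": {"steps": [[[0, 0, 0, 0, 0, 0], [0, 0, 0, 0, 0, 0], [0, 0, 0, 0, 0, 0], [0, 0, 0, 0, 0, 0], [0, 0, 0, 0, 0, 0]]], "jaw": 0}}

```text
clock: 23.35
tool_pos: [0.4504, -0.0869, 0.0347]
orientation: [-180.0, -0.0, 180.0]
force: [0.4, 0.4, -0.1]
opening: 0.0873
gripper_force: 0.0
```

{"op": "step_arm", "data": {"steps": [[[0, 0, 0, 0, 0, -0.7854], [0, 0, 0, 0, 0, -0.7854], [0, 0, 0, 0, 0, -0.7854]]]}}

```text
clock: 23.65
tool_pos: [0.4504, -0.0869, 0.0347]
orientation: [180.0, -0.0, -157.2]
force: [0.3, 0.1, -0.8]
opening: 0.0876
gripper_force: 0.0
```

{"op": "step_arm", "data": {"steps": [[[0, 0, 0, 0, 0, -0.7854], [0, 0, 0, 0, 0, -0.7854], [0, 0, 0, 0, 0, -0.7854]]]}}

```text
clock: 23.95
tool_pos: [0.4504, -0.0869, 0.0347]
orientation: [180.0, -0.0, -134.7]
force: [0.3, -0.8, 0.1]
opening: 0.088
gripper_force: 0.0
```

{"op": "step_arm", "data": {"steps": [[[0, 0, 0, 0, 0, -0.7854], [0, 0, 0, 0, 0, -0.7854], [0, 0, 0, 0, 0, -0.7854]]]}}

```text
clock: 24.25
tool_pos: [0.4504, -0.0869, 0.0347]
orientation: [180.0, -0.0, -112.2]
force: [0.2, -0.3, 0.0]
opening: 0.0873
gripper_force: 0.0
```

{"op": "step_arm", "data": {"steps": [[[0, 0, 0, 0, 0, -0.7854], [0, 0, 0, 0, 0, -0.7854], [0, 0, 0, 0, 0, -0.7854], [0, 0, 0, 0, 0, -0.7854]]]}}

```text
clock: 24.65
tool_pos: [0.4504, -0.0869, 0.0347]
orientation: [180.0, -0.0, -89.9]
force: [0.1, 0.0, -0.4]
opening: 0.0877
gripper_force: 0.0
```

{"op": "step_arm", "data": {"steps": [[[0, 0, 0, 0, 0, 0], [0, 0, 0, 0, 0, 0], [0, 0, 0, 0, 0, 0], [0, 0, 0, 0, 0, 0], [0, 0, 0, 0, 0, 0], [0, 0, 0, 0, 0, 0]]], "jaw": 255}}

```text
clock: 25.25
tool_pos: [0.4502, -0.0869, 0.0347]
orientation: [180.0, -0.0, -90.0]
force: [-0.4, -0.1, 0.2]
opening: 0.0626
gripper_force: 29.9
```

{"op": "step_arm", "data": {"steps": [[[0, 0, -0.1, 0, 0, 0], [0, 0, -0.3, 0, 0, 0], [0, 0, -0.7, 0, 0, 0], [0, 0, -1, 0, 0, 0], [0, 0, -1, 0, 0, 0], [0, 0, -1, 0, 0, 0], [0, 0, -1, 0, 0, 0]]]}}

```text
clock: 25.95
tool_pos: [0.4497, -0.0869, 0.1342]
orientation: [179.9, 0.0, -90.0]
force: [0.5, 0.0, -1.5]
opening: 0.0629
gripper_force: 29.9
```

```bash
python3 - <<'E'
from h import *
s=st()
print(go((*s['tool_pos'],s['orientation'][2]),(.634,-.192,.1347,-90)))
E
```

```text
t 25.95 pos [ 0.4497 -0.0869  0.1342] rpy [ 1.7994e+02  1.0000e-02 -9.0030e+01] F [ 0.5  0.  -1.5] op 0.0629 gf 29.9 j6 [ 14.   5. -33.  -0. -52. -14.]
(array([ 1.0496, -1.8431, -0.0048]), np.float64(-0.001))
```

{"op": "step_arm", "data": {"steps": [[[0.2, -0.35, 0, 0, 0, 0], [0.4, -0.7, 0, 0, 0, 0], [0.525, -0.918, 0, 0, 0, 0]]]}}

```text
clock: 26.25
tool_pos: [0.5436, -0.1405, 0.1333]
orientation: [179.9, -0.0, -90.0]
force: [-1.0, 1.1, -2.5]
opening: 0.063
gripper_force: 29.9
```

{"op": "step_arm", "data": {"steps": [[[0.2, -0.35, 0, 0, 0, 0], [0.4, -0.7, 0, 0, 0, 0], [0.525, -0.918, 0, 0, 0, 0], [0.525, -0.918, 0, 0, 0, 0], [0.525, -0.918, 0, 0, 0, 0], [0.525, -0.918, 0, 0, 0, 0]]]}}

```text
clock: 26.85
tool_pos: [0.6328, -0.1916, 0.1337]
orientation: [179.9, 0.0, -90.0]
force: [0.7, 0.3, -1.4]
opening: 0.0625
gripper_force: 29.9
```

{"op": "step_arm", "data": {"steps": [[[0, 0, 0.1, 0, 0, 0], [0, 0, 0.2, 0, 0, 0], [0, 0, 0.3, 0, 0, 0], [0, 0, 0.4, 0, 0, 0], [0, 0, 0.4, 0, 0, 0], [0, 0, 0.4, 0, 0, 0]]]}}

```text
clock: 27.45
tool_pos: [0.6339, -0.192, 0.0943]
orientation: [180.0, -0.0, -90.0]
force: [-0.2, -0.1, -1.5]
opening: 0.0625
gripper_force: 29.9
```

{"op": "step_arm", "data": {"steps": [[[0, 0, 0.07, 0, 0, 0], [0, 0, 0.14, 0, 0, 0], [0, 0, 0.21, 0, 0, 0], [0, 0, 0.28, 0, 0, 0], [0, 0, 0.28, 0, 0, 0]]]}}

```text
clock: 27.95
tool_pos: [0.6331, -0.1919, 0.0652]
orientation: [179.9, 0.0, -90.0]
force: [-0.7, -0.5, -0.6]
opening: 0.0625
gripper_force: 29.9
```

{"op": "step_arm", "data": {"steps": [[[0, 0, 0.05, 0, 0, 0], [0, 0, 0.1, 0, 0, 0], [0, 0, 0.15, 0, 0, 0], [0, 0, 0.2, 0, 0, 0], [0, 0, 0.2, 0, 0, 0]]]}}

```text
clock: 28.45
tool_pos: [0.6334, -0.1919, 0.0458]
orientation: [179.9, 0.0, -90.0]
force: [-0.7, -0.3, -1.7]
opening: 0.0628
gripper_force: 29.9
```

{"op": "step_arm", "data": {"steps": [[[0, 0, 0.02, 0, 0, 0], [0, 0, 0.04, 0, 0, 0], [0, 0, 0.06, 0, 0, 0], [0, 0, 0.06, 0, 0, 0], [0, 0, 0.06, 0, 0, 0]]]}}

```text
clock: 28.95
tool_pos: [0.634, -0.192, 0.0407]
orientation: [180.0, 0.0, -90.0]
force: [-0.5, -0.3, -0.9]
opening: 0.0629
gripper_force: 29.9
```

{"op": "step_arm", "data": {"steps": [[[0, 0, 0.005, 0, 0, 0], [0, 0, 0.01, 0, 0, 0], [0, 0, 0.01, 0, 0, 0], [0, 0, 0.01, 0, 0, 0]]]}}

```text
clock: 29.35
tool_pos: [0.634, -0.1919, 0.0398]
orientation: [180.0, -0.0, -90.0]
force: [-0.4, 0.1, -1.0]
opening: 0.0629
gripper_force: 29.9
```

{"op": "step_arm", "data": {"steps": [[[0, 0, 0.005, 0, 0, 0], [0, 0, 0.005, 0, 0, 0], [0, 0, 0.005, 0, 0, 0]]]}}

```text
clock: 29.65
tool_pos: [0.634, -0.1919, 0.0392]
orientation: [180.0, 0.0, -90.0]
force: [-0.1, 0.7, -1.3]
opening: 0.0626
gripper_force: 29.9
```

{"op": "step_arm", "data": {"steps": [[[0, 0, 0.005, 0, 0, 0], [0, 0, 0.005, 0, 0, 0], [0, 0, 0.005, 0, 0, 0]]]}}

```text
clock: 29.95
tool_pos: [0.6341, -0.192, 0.0388]
orientation: [-180.0, -0.0, -90.0]
force: [-0.9, 0.5, -0.9]
opening: 0.0629
gripper_force: 29.9
```

{"op": "step_arm", "data": {"steps": [[[0, 0, 0.003, 0, 0, 0], [0, 0, 0.003, 0, 0, 0], [0, 0, 0.003, 0, 0, 0]]]}}

```text
clock: 30.25
tool_pos: [0.6341, -0.192, 0.0387]
orientation: [-180.0, -0.0, -90.0]
force: [-1.4, 0.0, 2.6]
opening: 0.0626
gripper_force: 30.0
```

{"op": "step_arm", "data": {"steps": [[[0, 0, 0, 0, 0, 0], [0, 0, 0, 0, 0, 0], [0, 0, 0, 0, 0, 0], [0, 0, 0, 0, 0, 0], [0, 0, 0, 0, 0, 0]]], "jaw": 0}}

```text
clock: 30.75
tool_pos: [0.634, -0.192, 0.0384]
orientation: [180.0, -0.0, -90.0]
force: [0.4, 0.6, 0.1]
opening: 0.087
gripper_force: 0.0
```

{"op": "step_arm", "data": {"steps": [[[0, 0, -0.3, 0, 0, 0], [0, 0, -0.7, 0, 0, 0], [0, 0, -1, 0, 0, 0], [0, 0, -1, 0, 0, 0]]]}}

```text
clock: 31.15
tool_pos: [0.6369, -0.1925, 0.1439]
orientation: [-179.5, -0.1, -90.0]
force: [0.2, 0.2, 0.6]
opening: 0.0879
gripper_force: 0.0
```

{"op": "step_arm", "data": {"steps": [[[-0.45, 0.15, 0, 0, 0, 0], [-0.96, 0.346, 0, 0, 0, 0], [-0.96, 0.346, 0, 0, 0, 0]]]}}

```text
clock: 31.45
tool_pos: [0.5977, -0.0924, 0.1384]
orientation: [180.0, 0.1, -89.9]
force: [0.9, 0.1, -0.1]
opening: 0.0876
gripper_force: 0.0
```

{"op": "step_arm", "data": {"steps": [[[-0.45, 0.15, 0, 0, 0, 0], [-0.96, 0.346, 0, 0, 0, 0], [-0.96, 0.346, 0, 0, 0, 0]]]}}

```text
clock: 31.75
tool_pos: [0.5634, 0.0035, 0.1385]
orientation: [180.0, 0.0, -89.8]
force: [-0.5, -0.5, 0.7]
opening: 0.0875
gripper_force: 0.0
```

{"op": "step_arm", "data": {"steps": [[[-0.45, 0.15, 0, 0, 0, 0], [-0.96, 0.346, 0, 0, 0, 0], [-0.96, 0.346, 0, 0, 0, 0]]]}}

```text
clock: 32.05
tool_pos: [0.5293, 0.0994, 0.1386]
orientation: [-180.0, 0.0, -89.8]
force: [0.5, -0.3, 0.1]
opening: 0.0875
gripper_force: 0.0
```

{"op": "step_arm", "data": {"steps": [[[-0.45, 0.15, 0, 0, 0, 0], [-0.96, 0.346, 0, 0, 0, 0], [-0.96, 0.346, 0, 0, 0, 0]]]}}

```text
clock: 32.35
tool_pos: [0.495, 0.1955, 0.1386]
orientation: [-180.0, 0.0, -89.8]
force: [-0.2, -0.4, 1.3]
opening: 0.087
gripper_force: 0.0
```

{"op": "step_arm", "data": {"steps": [[[-0.45, 0.15, 0, 0, 0, -0.25], [-0.956, 0.344, 0, 0, 0, -0.5], [-0.956, 0.344, 0, 0, 0, -0.733], [-0.956, 0.344, 0, 0, 0, -0.733], [-0.956, 0.344, 0, 0, 0, -0.733]]]}}

```text
clock: 32.85
tool_pos: [0.4615, 0.2869, 0.1382]
orientation: [180.0, -0.0, -69.2]
force: [-0.5, -0.0, -0.7]
opening: 0.0874
gripper_force: 0.0
```

```bash
python3 - <<'E'
from h import *
st()
T={'large':(.634,-.192,.074,.05),'tubL':(.600,.1705,.062,.05)}
p,d=snapshot('top');tops('top',p,d,T)
p,d=snapshot('scene');tops('scene',p,d,T)
cv2.imwrite('pics/j.png',cv2.resize(p[120:320,180:440,::-1],None,fx=3,fy=3))
E
```

```text
t 32.85 pos [0.4615 0.2869 0.1382] rpy [ 1.7996e+02 -2.0000e-02 -6.9220e+01] F [-0.5 -0.  -0.7] op 0.0874 gf 0.0 j6 [ 53.  13. -23.  -0. -54. -32.]
top large 320 z 0.0727 mean [ 0.6337 -0.19  ] rect [ 633.  -189.6] [56.6 56.9] 88.0
top tubL 469 z 0.0606 mean [0.6002 0.1706] rect [600.2 170.5] [64.1 65. ] 12.7
scene large 348 z 0.075 mean [ 0.6418 -0.1864] rect [ 642.8 -186.6] [74.7 58.5] 27.1
scene tubL 601 z 0.0638 mean [0.6056 0.1737] rect [605.9 173.5] [80.6 64.3] 13.2
```

View pics/j.png

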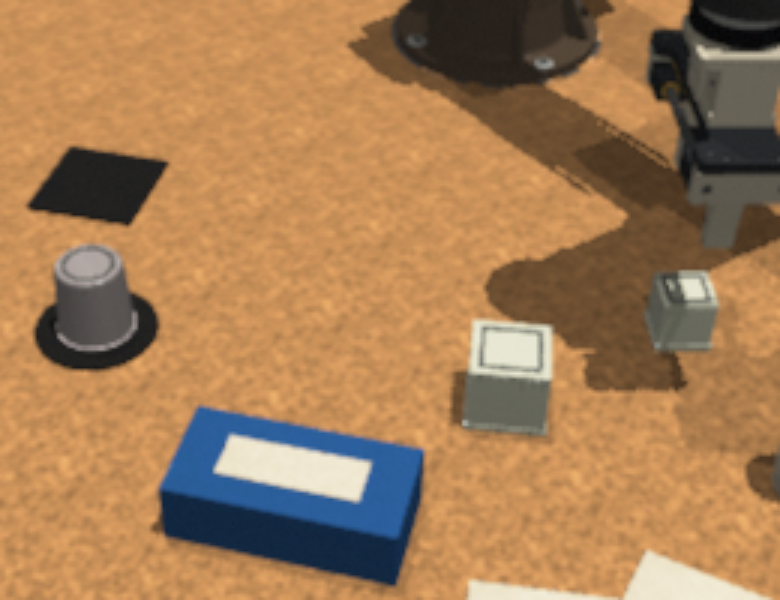

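{"op": "step_arm", "data": {"steps": [[[0, 0, 0.4, 0, 0, 0], [0, 0, 0.8, 0, 0, 0], [0, 0, 0.9, 0, 0, 0], [0, 0, 0.9, 0, 0, 0]]]}}

```text
clock: 33.35
tool_pos: [0.4611, 0.286, 0.0473]
orientation: [179.8, -0.1, -69.1]
force: [-0.0, 0.1, 0.5]
opening: 0.0876
gripper_force: 0.0
```

{"op": "step_arm", "data": {"steps": [[[0, 0, 0.15, 0, 0, 0], [0, 0, 0.287, 0, 0, 0], [0, 0, 0.287, 0, 0, 0], [0, 0, 0.287, 0, 0, 0]]]}}

```text
clock: 33.75
tool_pos: [0.4622, 0.2883, 0.0214]
orientation: [-179.9, 0.0, -69.0]
force: [-0.2, 1.0, -0.2]
opening: 0.0875
gripper_force: 0.0
```

{"op": "step_arm", "data": {"steps": [[[0, 0, 0, 0, 0, 0], [0, 0, 0, 0, 0, 0], [0, 0, 0, 0, 0, 0], [0, 0, 0, 0, 0, 0], [0, 0, 0, 0, 0, 0], [0, 0, 0, 0, 0, 0], [0, 0, 0, 0, 0, 0]]], "jaw": 255}}

```text
clock: 34.45
tool_pos: [0.4613, 0.2877, 0.0198]
orientation: [180.0, -0.0, -69.0]
force: [-0.4, -0.2, 2.2]
opening: 0.0459
gripper_force: 30.0
```

{"op": "step_arm", "data": {"steps": [[[0, 0, 0, 0, 0, 0], [0, 0, 0, 0, 0, 0], [0, 0, 0, 0, 0, 0], [0, 0, 0, 0, 0, 0], [0, 0, 0, 0, 0, 0]]], "jaw": 0}}

```text
clock: 34.95
tool_pos: [0.4613, 0.2876, 0.0197]
orientation: [180.0, -0.0, -69.0]
force: [0.6, 0.6, -1.0]
opening: 0.0802
gripper_force: 0.0
```

{"op": "step_arm", "data": {"steps": [[[0, 0, 0, 0, 0, 0.7854], [0, 0, 0, 0, 0, 0.7854], [0, 0, 0, 0, 0, 0.7854]]]}}

```text
clock: 35.25
tool_pos: [0.4613, 0.2877, 0.0198]
orientation: [180.0, -0.0, -91.8]
force: [-0.2, -0.1, 0.5]
opening: 0.0878
gripper_force: 0.0
```

{"op": "step_arm", "data": {"steps": [[[0, 0, 0, 0, 0, 0.7854], [0, 0, 0, 0, 0, 0.7854], [0, 0, 0, 0, 0, 0.7854]]]}}

```text
clock: 35.55
tool_pos: [0.4613, 0.2877, 0.0198]
orientation: [-180.0, -0.0, -114.3]
force: [0.0, 0.6, -0.2]
opening: 0.0876
gripper_force: 0.0
```

{"op": "step_arm", "data": {"steps": [[[0, 0, 0, 0, 0, 0.7854], [0, 0, 0, 0, 0, 0.7854], [0, 0, 0, 0, 0, 0.7854]]]}}

```text
clock: 35.85
tool_pos: [0.4613, 0.2877, 0.0198]
orientation: [180.0, 0.0, -136.8]
force: [0.6, 0.0, 0.7]
opening: 0.0875
gripper_force: 0.0
```

{"op": "step_arm", "data": {"steps": [[[0, 0, 0, 0, 0, 0.7854], [0, 0, 0, 0, 0, 0.7854], [0, 0, 0, 0, 0, 0.7854], [0, 0, 0, 0, 0, 0.7854]]]}}

```text
clock: 36.25
tool_pos: [0.4613, 0.2877, 0.0198]
orientation: [180.0, 0.0, -159.1]
force: [-0.2, -0.6, 0.2]
opening: 0.0878
gripper_force: 0.0
```

{"op": "step_arm", "data": {"steps": [[[0, 0, 0, 0, 0, 0], [0, 0, 0, 0, 0, 0], [0, 0, 0, 0, 0, 0], [0, 0, 0, 0, 0, 0], [0, 0, 0, 0, 0, 0], [0, 0, 0, 0, 0, 0], [0, 0, 0, 0, 0, 0]]], "jaw": 255}}

```text
clock: 36.95
tool_pos: [0.4613, 0.2877, 0.0198]
orientation: [-180.0, -0.0, -159.0]
force: [-0.5, 0.1, -0.3]
opening: 0.0455
gripper_force: 30.0
```

{"op": "step_arm", "data": {"steps": [[[0, 0, -0.1, 0, 0, 0], [0, 0, -0.3, 0, 0, 0], [0, 0, -0.7, 0, 0, 0], [0, 0, -1, 0, 0, 0], [0, 0, -1, 0, 0, 0], [0, 0, -1, 0, 0, 0]]]}}

```text
clock: 37.55
tool_pos: [0.4615, 0.288, 0.1211]
orientation: [179.9, 0.1, -159.0]
force: [0.4, 0.7, -0.8]
opening: 0.0457
gripper_force: 30.0
```

```bash
python3 - <<'E'
from h import *
s=st()
for n in('top','scene'):
    p,d=snapshot(n);g=p.max(2);u,v=np.round(pix(n,(.44,-.293,.004))).astype(int)
    cv2.imwrite('pics/k%s.png'%n,cv2.resize(p[v-35:v+35,u-35:u+35,::-1],None,fx=6,fy=6))
    m=cv2.medianBlur((g[v-35:v+35,u-35:u+35]<60).astype(np.uint8),3)
    ct=max(cv2.findContours(m,cv2.RETR_EXTERNAL,cv2.CHAIN_APPROX_NONE)[0],key=cv2.contourArea)
    W=(ray(n,ct[:,0]+[u-35,v-35],.004)[:,:2]*1000).astype(np.float32);print(n,cv2.minAreaRect(W))
print(go((*s['tool_pos'],s['orientation'][2]),(.4395,-.2934,.12,-174.5)))
E
```

```text
t 37.55 pos [0.4615 0.288  0.1211] rpy [ 1.7992e+02  1.1000e-01 -1.5902e+02] F [ 0.4  0.7 -0.8] op 0.0457 gf 30.0 j6 [  53.   14.  -24.   -0.  -52. -122.]
top ((439.7991943359375, -293.1570129394531), (109.55532836914062, 106.73324584960938), 5.532299995422363)
scene ((437.52386474609375, -291.71173095703125), (107.79712677001953, 106.09521484375), 5.552103519439697)
(array([ 2.2873, -5.35  ,  0.0107]), np.float64(0.5404))
```

{"op": "step_arm", "data": {"steps": [[[0.15, -0.4, 0, 0, 0, 0], [0.32, -0.75, 0, 0, 0, 0], [0.3806, -0.891, 0, 0, 0, 0]]]}}

```text
clock: 37.95
tool_pos: [0.456, 0.1877, 0.1184]
orientation: [-179.9, -0.2, -159.1]
force: [-0.6, 0.6, 0.2]
opening: 0.0458
gripper_force: 30.0
```

{"op": "step_arm", "data": {"steps": [[[0.15, -0.4, 0, 0, 0, 0], [0.32, -0.75, 0, 0, 0, 0], [0.3806, -0.891, 0, 0, 0, 0]]]}}

```text
clock: 38.25
tool_pos: [0.4526, 0.0913, 0.1188]
orientation: [-180.0, -0.2, -159.1]
force: [1.3, 0.4, 0.4]
opening: 0.0456
gripper_force: 30.0
```

{"op": "step_arm", "data": {"steps": [[[0.15, -0.4, 0, 0, 0, 0], [0.32, -0.75, 0, 0, 0, 0], [0.3806, -0.891, 0, 0, 0, 0]]]}}

```text
clock: 38.55
tool_pos: [0.4494, -0.0051, 0.1191]
orientation: [180.0, -0.1, -159.1]
force: [0.3, -0.3, -0.9]
opening: 0.0462
gripper_force: 30.0
```

{"op": "step_arm", "data": {"steps": [[[0.15, -0.4, 0, 0, 0, 0], [0.32, -0.75, 0, 0, 0, 0], [0.3806, -0.891, 0, 0, 0, 0]]]}}

```text
clock: 38.85
tool_pos: [0.446, -0.1018, 0.1191]
orientation: [180.0, -0.1, -159.1]
force: [0.4, 0.1, -0.7]
opening: 0.0459
gripper_force: 30.0
```

{"op": "step_arm", "data": {"steps": [[[0.15, -0.4, 0, 0, 0, 0], [0.32, -0.75, 0, 0, 0, 0], [0.3806, -0.891, 0, 0, 0, 0]]]}}

```text
clock: 39.15
tool_pos: [0.4427, -0.1986, 0.119]
orientation: [180.0, -0.1, -159.1]
force: [-0.8, 0.0, -1.8]
opening: 0.0461
gripper_force: 30.0
```

{"op": "step_arm", "data": {"steps": [[[0.15, -0.4, 0, 0, 0, 0.2], [0.32, -0.75, 0, 0, 0, 0.4], [0.3806, -0.891, 0, 0, 0, 0.541], [0.3806, -0.891, 0, 0, 0, 0.541], [0.3806, -0.891, 0, 0, 0, 0.541], [0.3806, -0.891, 0, 0, 0, 0.541]]]}}

```text
clock: 39.75
tool_pos: [0.4396, -0.2925, 0.1194]
orientation: [180.0, -0.0, -174.4]
force: [-0.3, -0.7, -0.5]
opening: 0.0458
gripper_force: 30.0
```

{"op": "step_arm", "data": {"steps": [[[0, 0, 0.15, 0, 0, 0], [0, 0, 0.35, 0, 0, 0], [0, 0, 0.55, 0, 0, 0], [0, 0, 0.7, 0, 0, 0], [0, 0, 0.75, 0, 0, 0], [0, 0, 0.75, 0, 0, 0]]]}}

```text
clock: 40.35
tool_pos: [0.4395, -0.2925, 0.0444]
orientation: [180.0, -0.1, -174.4]
force: [0.2, 0.5, -0.1]
opening: 0.0462
gripper_force: 30.0
```

{"op": "step_arm", "data": {"steps": [[[0, 0, 0.06, 0, 0, 0], [0, 0, 0.12, 0, 0, 0], [0, 0, 0.17, 0, 0, 0], [0, 0, 0.18, 0, 0, 0], [0, 0, 0.18, 0, 0, 0], [0, 0, 0.18, 0, 0, 0]]]}}

```text
clock: 40.95
tool_pos: [0.4397, -0.2934, 0.0269]
orientation: [-180.0, 0.0, -174.5]
force: [0.4, 0.1, -0.3]
opening: 0.0457
gripper_force: 30.0
```

Now the slow touch-down.

{"op": "step_arm", "data": {"steps": [[[0, 0, 0.01, 0, 0, 0], [0, 0, 0.02, 0, 0, 0], [0, 0, 0.02, 0, 0, 0], [0, 0, 0.02, 0, 0, 0]]]}}

```text
clock: 41.35
tool_pos: [0.4396, -0.2932, 0.0248]
orientation: [180.0, -0.0, -174.5]
force: [-0.1, 0.6, 0.1]
opening: 0.0457
gripper_force: 30.0
```

{"op": "step_arm", "data": {"steps": [[[0, 0, 0.005, 0, 0, 0], [0, 0, 0.005, 0, 0, 0], [0, 0, 0.005, 0, 0, 0]]]}}

```text
clock: 41.65
tool_pos: [0.4396, -0.2933, 0.0243]
orientation: [-180.0, -0.0, -174.5]
force: [0.1, -1.3, -0.4]
opening: 0.0459
gripper_force: 30.0
```

{"op": "step_arm", "data": {"steps": [[[0, 0, 0.005, 0, 0, 0], [0, 0, 0.005, 0, 0, 0], [0, 0, 0.005, 0, 0, 0]]]}}

```text
clock: 41.95
tool_pos: [0.4396, -0.2933, 0.0238]
orientation: [-180.0, 0.0, -174.5]
force: [-0.3, -0.4, -0.1]
opening: 0.0455
gripper_force: 30.0
```

{"op": "step_arm", "data": {"steps": [[[0, 0, 0.003, 0, 0, 0], [0, 0, 0.003, 0, 0, 0], [0, 0, 0.003, 0, 0, 0]]]}}

```text
clock: 42.25
tool_pos: [0.4397, -0.2932, 0.0237]
orientation: [-180.0, 0.0, -174.5]
force: [-0.5, 1.8, 5.3]
opening: 0.0461
gripper_force: 30.0
```

{"op": "step_arm", "data": {"steps": [[[0, 0, 0, 0, 0, 0], [0, 0, 0, 0, 0, 0], [0, 0, 0, 0, 0, 0], [0, 0, 0, 0, 0, 0], [0, 0, 0, 0, 0, 0]]], "jaw": 40}}

```text
clock: 42.75
tool_pos: [0.4395, -0.2932, 0.0234]
orientation: [180.0, -0.0, -174.5]
force: [-0.0, 0.6, -0.5]
opening: 0.0735
gripper_force: 0.0
```

{"op": "step_arm", "data": {"steps": [[[0, 0, -0.3, 0, 0, 0], [0, 0, -0.7, 0, 0, 0], [0, 0, -1, 0, 0, 0], [0, 0, -1, 0, 0, 0]]]}}

```text
clock: 43.15
tool_pos: [0.4422, -0.2942, 0.1279]
orientation: [-179.8, 0.4, -174.5]
force: [1.2, 0.6, -0.6]
opening: 0.0739
gripper_force: 0.0
```

{"op": "step_arm", "data": {"steps": [[[-0.2, 0.4, 0, 0, 0, 0], [-0.4082, 0.8926, 0, 0, 0, 0], [-0.4082, 0.8926, 0, 0, 0, 0]]], "jaw": 0}}

```text
clock: 43.45
tool_pos: [0.4729, -0.1971, 0.1233]
orientation: [180.0, 0.0, -174.3]
force: [-0.4, -0.4, -0.6]
opening: 0.0867
gripper_force: 0.0
```

{"op": "step_arm", "data": {"steps": [[[-0.2, 0.4, 0, 0, 0, 0], [-0.4082, 0.8926, 0, 0, 0, 0], [-0.4082, 0.8926, 0, 0, 0, 0]]]}}

```text
clock: 43.75
tool_pos: [0.5053, -0.1042, 0.1232]
orientation: [180.0, 0.0, -174.3]
force: [0.3, -0.2, 0.4]
opening: 0.0878
gripper_force: 0.0
```

{"op": "step_arm", "data": {"steps": [[[-0.2, 0.4, 0, 0, 0, 0], [-0.4082, 0.8926, 0, 0, 0, 0], [-0.4082, 0.8926, 0, 0, 0, 0]]]}}

```text
clock: 44.05
tool_pos: [0.5375, -0.0115, 0.1232]
orientation: [180.0, 0.1, -174.3]
force: [-0.3, -0.7, 1.1]
opening: 0.0876
gripper_force: 0.0
```

{"op": "step_arm", "data": {"steps": [[[-0.2, 0.4, 0, 0, 0, 0], [-0.4082, 0.8926, 0, 0, 0, 0], [-0.4082, 0.8926, 0, 0, 0, 0]]]}}

```text
clock: 44.35
tool_pos: [0.5696, 0.0811, 0.123]
orientation: [180.0, 0.0, -174.3]
force: [-0.7, -0.5, 0.0]
opening: 0.0875
gripper_force: 0.0
```

{"op": "step_arm", "data": {"steps": [[[-0.2, 0.4, 0, 0, 0, -0.1], [-0.4082, 0.8926, 0, 0, 0, -0.25], [-0.4082, 0.8926, 0, 0, 0, -0.25], [-0.4082, 0.8926, 0, 0, 0, -0.25], [-0.4082, 0.8926, 0, 0, 0, -0.25]]]}}

```text
clock: 44.85
tool_pos: [0.5994, 0.1694, 0.1228]
orientation: [-180.0, -0.1, -167.4]
force: [-0.9, -1.4, -0.5]
opening: 0.0875
gripper_force: 0.0
```

```bash
python3 - <<'E'
from h import *
st()
for n in('top','scene'):
    p,d=snapshot(n);tops(n,p,d,{'tubS':(.44,-.293,.054,.06),'cups':(.634,-.192,.074,.05)})
E
```

```text
t 44.85 pos [0.5994 0.1694 0.1228] rpy [-1.7998e+02 -8.0000e-02 -1.6740e+02] F [-0.9 -1.4 -0.5] op 0.0875 gf 0.0 j6 [  34.   20.  -14.   -0.  -56. -111.]
top tubS 251 z 0.0527 mean [ 0.4402 -0.2913] rect [ 440.2 -291.4] [46.5 47.5] 5.6
top cups 322 z 0.0726 mean [ 0.6336 -0.1897] rect [ 633.  -189.6] [56.6 56.9] 88.0
scene tubS 212 z 0.0548 mean [ 0.4464 -0.2882] rect [ 446.7 -288.7] [64.2 55. ] 4.6
scene cups 351 z 0.075 mean [ 0.6422 -0.1862] rect [ 643.  -186.5] [75.  58.5] 27.1
```

{"op": "step_arm", "data": {"steps": [[[0, 0, 0.4, 0, 0, 0], [0, 0, 0.75, 0, 0, 0], [0, 0, 0.93, 0, 0, 0], [0, 0, 0.93, 0, 0, 0], [0, 0, 0.93, 0, 0, 0]]]}}

```text
clock: 45.45
tool_pos: [0.6004, 0.1698, 0.0311]
orientation: [-180.0, 0.0, -167.4]
force: [0.0, -0.1, 0.3]
opening: 0.0882
gripper_force: 0.0
```

{"op": "step_arm", "data": {"steps": [[[0, 0, 0, 0, 0, 0], [0, 0, 0, 0, 0, 0], [0, 0, 0, 0, 0, 0], [0, 0, 0, 0, 0, 0], [0, 0, 0, 0, 0, 0], [0, 0, 0, 0, 0, 0]]], "jaw": 255}}

```text
clock: 46.05
tool_pos: [0.6004, 0.1708, 0.0313]
orientation: [180.0, 0.1, -167.3]
force: [-1.1, -1.0, 6.5]
opening: 0.0637
gripper_force: 30.0
```

{"op": "step_arm", "data": {"steps": [[[0, 0, 0, 0, 0, 0], [0, 0, 0, 0, 0, 0], [0, 0, 0, 0, 0, 0], [0, 0, 0, 0, 0, 0], [0, 0, 0, 0, 0, 0]]], "jaw": 0}}

```text
clock: 46.55
tool_pos: [0.6, 0.1705, 0.0303]
orientation: [-180.0, -0.0, -167.4]
force: [0.5, 0.4, 0.3]
opening: 0.087
gripper_force: 0.0
```

{"op": "step_arm", "data": {"steps": [[[0, 0, -0.3, 0, 0, 0], [0, 0, -0.6, 0, 0, 0], [0, 0, -0.6, 0, 0, 0]]]}}

```text
clock: 46.85
tool_pos: [0.6026, 0.1717, 0.0948]
orientation: [179.9, 0.4, -167.3]
force: [0.6, 0.9, 0.2]
opening: 0.0879
gripper_force: 0.0
```

{"op": "step_arm", "data": {"steps": [[[0, 0, 0, 0, 0, -0.7854], [0, 0, 0, 0, 0, -0.7854], [0, 0, 0, 0, 0, -0.7854]]]}}

```text
clock: 47.15
tool_pos: [0.5999, 0.1705, 0.0901]
orientation: [180.0, -0.0, -144.5]
force: [0.2, -0.4, 0.4]
opening: 0.0875
gripper_force: 0.0
```

{"op": "step_arm", "data": {"steps": [[[0, 0, 0, 0, 0, -0.7854], [0, 0, 0, 0, 0, -0.7854], [0, 0, 0, 0, 0, -0.7854]]]}}

```text
clock: 47.45
tool_pos: [0.5999, 0.1704, 0.09]
orientation: [180.0, -0.0, -122.0]
force: [-0.4, -0.0, -0.7]
opening: 0.0877
gripper_force: 0.0
```

{"op": "step_arm", "data": {"steps": [[[0, 0, 0, 0, 0, -0.7854], [0, 0, 0, 0, 0, -0.7854], [0, 0, 0, 0, 0, -0.7854]]]}}

```text
clock: 47.75
tool_pos: [0.5998, 0.1704, 0.09]
orientation: [180.0, -0.0, -99.5]
force: [0.2, 0.1, 0.6]
opening: 0.0876
gripper_force: 0.0
```

{"op": "step_arm", "data": {"steps": [[[0, 0, 0, 0, 0, -0.7854], [0, 0, 0, 0, 0, -0.7854], [0, 0, 0, 0, 0, -0.7854], [0, 0, 0, 0, 0, -0.7854]]]}}

```text
clock: 48.15
tool_pos: [0.5999, 0.1704, 0.09]
orientation: [180.0, -0.0, -77.3]
force: [0.1, 0.8, 0.4]
opening: 0.0876
gripper_force: 0.0
```

{"op": "step_arm", "data": {"steps": [[[0, 0, 0.3, 0, 0, 0], [0, 0, 0.55, 0, 0, 0], [0, 0, 0.6, 0, 0, 0], [0, 0, 0.6, 0, 0, 0], [0, 0, 0.6, 0, 0, 0]]]}}

```text
clock: 48.65
tool_pos: [0.6008, 0.1709, 0.0315]
orientation: [-179.9, 0.0, -77.4]
force: [0.2, -0.4, -0.2]
opening: 0.0878
gripper_force: 0.0
```

{"op": "step_arm", "data": {"steps": [[[0, 0, 0, 0, 0, 0], [0, 0, 0, 0, 0, 0], [0, 0, 0, 0, 0, 0], [0, 0, 0, 0, 0, 0], [0, 0, 0, 0, 0, 0], [0, 0, 0, 0, 0, 0]]], "jaw": 255}}

```text
clock: 49.25
tool_pos: [0.6002, 0.1707, 0.031]
orientation: [-180.0, 0.0, -77.3]
force: [-2.0, 0.2, 6.0]
opening: 0.0641
gripper_force: 30.0
```

{"op": "step_arm", "data": {"steps": [[[0, 0, -0.1, 0, 0, 0], [0, 0, -0.3, 0, 0, 0], [0, 0, -0.7, 0, 0, 0], [0, 0, -1, 0, 0, 0], [0, 0, -1, 0, 0, 0], [0, 0, -1, 0, 0, 0], [0, 0, -1, 0, 0, 0]]]}}

```text
clock: 49.95
tool_pos: [0.5994, 0.1702, 0.1297]
orientation: [179.9, -0.0, -77.4]
force: [0.1, -0.5, -0.6]
opening: 0.0638
gripper_force: 30.0
```

```bash
python3 - <<'E'
from h import *
s=st()
print(go((*s['tool_pos'],s['orientation'][2]),(.4396,-.2933,.13,-84.5)))
p,d=snapshot('scene');cv2.imwrite('pics/l.png',cv2.resize(p[120:300,180:440,::-1],None,fx=3,fy=3))
E
```

```text
t 49.95 pos [0.5994 0.1702 0.1297] rpy [ 1.7992e+02 -1.0000e-02 -7.7370e+01] F [ 0.1 -0.5 -0.6] op 0.0638 gf 30.0 j6 [ 34.  20. -13.  -0. -57. -21.]
(array([ 4.1736e+00,  2.5727e+00, -3.4000e-03]), np.float64(0.249))
```

View pics/l.png

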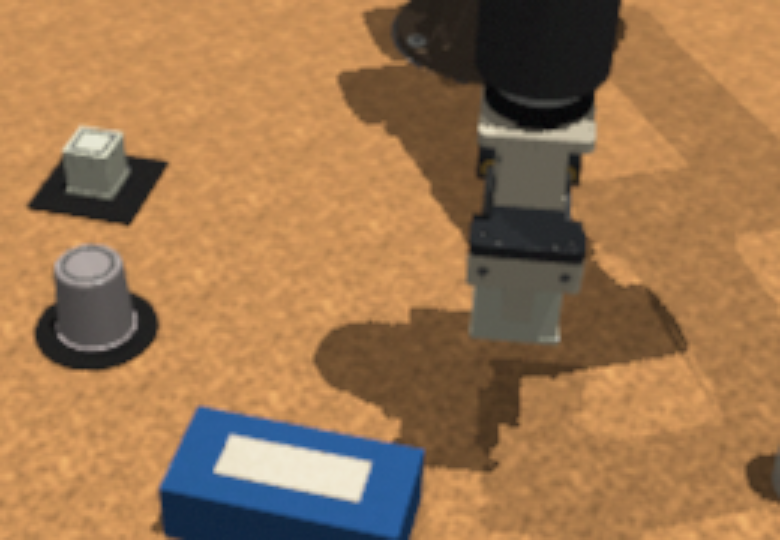

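{"op": "step_arm", "data": {"steps": [[[0.35, 0.2, 0, 0, 0, 0], [0.7, 0.43, 0, 0, 0, 0], [0.8346, 0.516, 0, 0, 0, 0]]]}}

```text
clock: 50.3
tool_pos: [0.5656, 0.075, 0.1291]
orientation: [179.8, -0.0, -77.4]
force: [0.3, -0.5, -0.6]
opening: 0.0643
gripper_force: 30.0
```

{"op": "step_arm", "data": {"steps": [[[0.35, 0.2, 0, 0, 0, 0], [0.7, 0.43, 0, 0, 0, 0], [0.8346, 0.516, 0, 0, 0, 0]]]}}

```text
clock: 50.6
tool_pos: [0.5338, -0.0174, 0.1296]
orientation: [179.9, -0.0, -77.5]
force: [1.1, -0.1, 0.1]
opening: 0.0638
gripper_force: 30.0
```

{"op": "step_arm", "data": {"steps": [[[0.35, 0.2, 0, 0, 0, 0], [0.7, 0.43, 0, 0, 0, 0], [0.8346, 0.516, 0, 0, 0, 0]]]}}

```text
clock: 50.9
tool_pos: [0.5022, -0.1098, 0.1298]
orientation: [179.9, 0.0, -77.4]
force: [0.2, -0.4, -0.1]
opening: 0.0642
gripper_force: 30.0
```

{"op": "step_arm", "data": {"steps": [[[0.35, 0.2, 0, 0, 0, 0], [0.7, 0.43, 0, 0, 0, 0], [0.8346, 0.516, 0, 0, 0, 0]]]}}

```text
clock: 51.2
tool_pos: [0.4706, -0.2023, 0.1299]
orientation: [179.9, 0.0, -77.4]
force: [0.1, 0.3, -0.9]
opening: 0.0639
gripper_force: 30.0
```

{"op": "step_arm", "data": {"steps": [[[0.35, 0.2, 0, 0, 0, 0.1], [0.7, 0.43, 0, 0, 0, 0.2], [0.8346, 0.516, 0, 0, 0, 0.25], [0.8346, 0.516, 0, 0, 0, 0.25], [0.8346, 0.516, 0, 0, 0, 0.25], [0.8346, 0.516, 0, 0, 0, 0.25], [0.8346, 0.516, 0, 0, 0, 0.25]]]}}

```text
clock: 51.9
tool_pos: [0.4402, -0.2923, 0.1304]
orientation: [-180.0, 0.0, -84.4]
force: [-0.4, 0.3, -0.7]
opening: 0.0639
gripper_force: 30.0
```

{"op": "step_arm", "data": {"steps": [[[0, 0, 0.1, 0, 0, 0], [0, 0, 0.2, 0, 0, 0], [0, 0, 0.3, 0, 0, 0], [0, 0, 0.35, 0, 0, 0], [0, 0, 0.35, 0, 0, 0], [0, 0, 0.35, 0, 0, 0]]]}}

```text
clock: 52.5
tool_pos: [0.4397, -0.2932, 0.0953]
orientation: [180.0, -0.0, -84.5]
force: [1.2, 0.3, -0.7]
opening: 0.0639
gripper_force: 30.0
```

Aligned at (.4397, −.2932), yaw −84.5; continue down.

{"op": "step_arm", "data": {"steps": [[[0, 0, 0.08, 0, 0, 0], [0, 0, 0.16, 0, 0, 0], [0, 0, 0.24, 0, 0, 0], [0, 0, 0.32, 0, 0, 0], [0, 0, 0.38, 0, 0, 0], [0, 0, 0.38, 0, 0, 0]]]}}

```text
clock: 53.1
tool_pos: [0.439, -0.2929, 0.0563]
orientation: [179.9, 0.0, -84.5]
force: [-0.3, 0.7, 0.3]
opening: 0.0639
gripper_force: 30.0
```

{"op": "step_arm", "data": {"steps": [[[0, 0, 0.05, 0, 0, 0], [0, 0, 0.1, 0, 0, 0], [0, 0, 0.15, 0, 0, 0], [0, 0, 0.2, 0, 0, 0], [0, 0, 0.2, 0, 0, 0], [0, 0, 0.2, 0, 0, 0]]]}}

```text
clock: 53.7
tool_pos: [0.4397, -0.2932, 0.0374]
orientation: [180.0, 0.0, -84.5]
force: [0.1, -0.8, -1.1]
opening: 0.0639
gripper_force: 30.0
```

{"op": "step_arm", "data": {"steps": [[[0, 0, 0.005, 0, 0, 0], [0, 0, 0.01, 0, 0, 0], [0, 0, 0.01, 0, 0, 0], [0, 0, 0.01, 0, 0, 0]]]}}

```text
clock: 54.1
tool_pos: [0.4398, -0.2932, 0.0366]
orientation: [-180.0, -0.0, -84.5]
force: [0.1, -0.6, -0.3]
opening: 0.0639
gripper_force: 30.0
```

{"op": "step_arm", "data": {"steps": [[[0, 0, 0.005, 0, 0, 0], [0, 0, 0.01, 0, 0, 0], [0, 0, 0.01, 0, 0, 0], [0, 0, 0.01, 0, 0, 0]]]}}

```text
clock: 54.5
tool_pos: [0.4397, -0.2932, 0.0354]
orientation: [180.0, 0.0, -84.5]
force: [0.0, -0.1, -0.4]
opening: 0.0643
gripper_force: 30.0
```

{"op": "step_arm", "data": {"steps": [[[0, 0, 0.005, 0, 0, 0], [0, 0, 0.005, 0, 0, 0], [0, 0, 0.005, 0, 0, 0]]]}}

```text
clock: 54.8
tool_pos: [0.4398, -0.2932, 0.035]
orientation: [-180.0, -0.0, -84.5]
force: [-0.6, -0.1, 0.4]
opening: 0.0635
gripper_force: 30.0
```

{"op": "step_arm", "data": {"steps": [[[0, 0, 0.005, 0, 0, 0], [0, 0, 0.005, 0, 0, 0], [0, 0, 0.005, 0, 0, 0]]]}}

```text
clock: 55.1
tool_pos: [0.4398, -0.2932, 0.035]
orientation: [-180.0, -0.0, -84.5]
force: [-2.0, 1.8, 6.3]
opening: 0.0638
gripper_force: 30.0
```

{"op": "step_arm", "data": {"steps": [[[0, 0, 0.003, 0, 0, 0], [0, 0, 0.003, 0, 0, 0], [0, 0, 0.003, 0, 0, 0]]]}}

```text
clock: 55.4
tool_pos: [0.4398, -0.2932, 0.035]
orientation: [-180.0, -0.0, -84.5]
force: [-2.6, 1.3, 10.0]
opening: 0.064
gripper_force: 30.0
```

{"op": "step_arm", "data": {"steps": [[[0, 0, -0.006, 0, 0, 0], [0, 0, -0.006, 0, 0, 0]]]}}

```text
clock: 55.6
tool_pos: [0.4398, -0.2932, 0.035]
orientation: [-180.0, -0.0, -84.5]
force: [-0.4, 1.0, 4.3]
opening: 0.0636
gripper_force: 30.0
```

{"op": "step_arm", "data": {"steps": [[[0, 0, 0, 0, 0, 0], [0, 0, 0, 0, 0, 0], [0, 0, 0, 0, 0, 0], [0, 0, 0, 0, 0, 0], [0, 0, 0, 0, 0, 0]]], "jaw": 0}}

```text
clock: 56.1
tool_pos: [0.4397, -0.2931, 0.0347]
orientation: [180.0, 0.0, -84.5]
force: [0.1, -0.8, 0.5]
opening: 0.0873
gripper_force: 0.0
```

{"op": "step_arm", "data": {"steps": [[[0, 0, -0.3, 0, 0, 0], [0, 0, -0.7, 0, 0, 0], [0, 0, -1, 0, 0, 0], [0, 0, -1, 0, 0, 0]]]}}

```text
clock: 56.5
tool_pos: [0.4423, -0.2941, 0.1392]
orientation: [-179.6, -0.2, -84.5]
force: [1.3, -0.1, -0.6]
opening: 0.0878
gripper_force: 0.0
```

{"op": "step_arm", "data": {"steps": [[[-0.95, 0, -0.3, 0, 0, 0], [-0.95, 0, -0.3, 0, 0, 0], [-0.95, 0, -0.3, 0, 0, 0]]]}}

```text
clock: 56.8
tool_pos: [0.431, -0.1952, 0.1663]
orientation: [-179.8, 0.0, -84.3]
force: [0.5, -1.7, 0.0]
opening: 0.0875
gripper_force: 0.0
```

{"op": "step_arm", "data": {"steps": [[[-0.95, 0, 0, 0, 0, 0], [-0.95, 0, 0, 0, 0, 0], [-0.95, 0, 0, 0, 0, 0]]]}}

```text
clock: 57.1
tool_pos: [0.4212, -0.1006, 0.1646]
orientation: [-180.0, 0.0, -84.3]
force: [0.6, -0.5, 0.6]
opening: 0.088
gripper_force: 0.0
```

{"op": "step_arm", "data": {"steps": [[[-0.95, 0, 0, 0, 0, 0], [-0.95, 0, 0, 0, 0, 0], [-0.95, 0, 0, 0, 0, 0], [-0.95, 0, 0, 0, 0, 0]]]}}

```text
clock: 57.5
tool_pos: [0.4124, -0.0087, 0.1645]
orientation: [180.0, -0.0, -84.3]
force: [-0.1, -0.0, -0.1]
opening: 0.0874
gripper_force: 0.0
```

```bash
python3 - <<'E'
from h import *
st()
for n in('top','scene'):
    p,d=snapshot(n);tops(n,p,d,{'tubL':(.44,-.293,.066,.06),'cups':(.634,-.192,.074,.05),'carton':(.7746,.0523,.055,.12),'bottle':(.607,.411,.15,.05),'pot':(.619,-.435,.09,.05)})
    if n=='scene':cv2.imwrite('pics/m.png',cv2.resize(p[120:320,110:370,::-1],None,fx=3,fy=3))
E
```

```text
t 57.5 pos [ 0.4124 -0.0087  0.1645] rpy [179.98  -0.   -84.34] F [-0.1 -0.  -0.1] op 0.0874 gf 0.0 j6 [ 26.  -2. -36.  -0. -56. -21.]
top tubL 485 z 0.0648 mean [ 0.4406 -0.2914] rect [ 440.6 -291.2] [64.2 66.2] 5.6
top cups 321 z 0.0727 mean [ 0.6336 -0.19  ] rect [ 633.  -189.7] [56.7 56.7] 88.6
top carton 1742 z 0.0537 mean [0.7745 0.0524] rect [774.6  52.2] [ 91.4 179.4] 5.4
top bottle 80 z 0.1478 mean [0.6075 0.4116] rect [607.  411.4] [25.8 25. ] 44.6
top pot 150 z 0.0875 mean [ 0.6183 -0.4352] rect [ 619.5 -435. ] [71.1 67.8] 88.6
scene tubL 372 z 0.0672 mean [ 0.4478 -0.2882] rect [ 447.3 -287.9] [83.2 73.1] 6.0
scene cups 342 z 0.0751 mean [ 0.6414 -0.1865] rect [ 641.1 -186.9] [69.  60.3] 20.5
scene carton 2758 z 0.0566 mean [0.7818 0.0568] rect [780.9  54.8] [101.4 181.8] 5.5
scene bottle 143 z 0.1515 mean [0.6138 0.4144] rect [614.2 414.1] [25.5 41.4] 82.9
scene pot 280 z 0.0871 mean [ 0.6273 -0.4295] rect [ 625.1 -432.5] [88.4 70.5] 41.8
```

View pics/m.png

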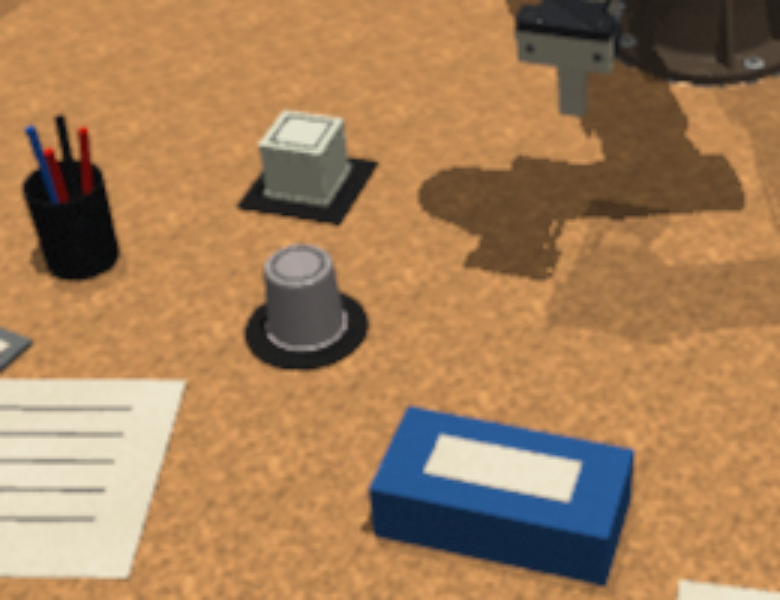

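The picture shows the cups nested at about (300,300) and the tubs at about (305,155), both upright and centred on their mats. The bystanders have not moved.

```bash
python3 -c "from plant import *; print(close_job())"
```

```text
the job is handed in; nothing more can be done
None
```

The job is handed in at about 58 s: three cups nested on the round mat, two tubs nested and squared on the square mat, and the camera check shows every rim down and the bottle, pen pot and carton unmoved.

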